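# Hang the polisher on the spring balancer

### The arm

A 6-joint arm with a two-finger parallel gripper is mounted at the origin on the work surface. World frame = base frame: x ahead of the robot, y to its left, z up, the work surface at z = 0. Lengths are in m, angles in rad, forces in N, time in s.
With the tool pointing down it reaches from about 0.35 to 0.975 m from the base axis. Payload 4.9 kg.
Tool frame: the origin (TCP) lies at the very end of the fingers, on their centre line; the grasp point (between the pads) lies 19 mm behind it (manip.hold_point_z is the distance from the TCP to the grasp point, in m); z points along the fingers, y is the direction in which the jaws open and shut (so a half turn about z gives the same grasp; the last joint's range is limited). The gripper opens to 85 mm and grips with 20 to 120 N. Pads are 22 mm wide; open, the fingers measure 114 mm over their backs; the gripper's body (76 mm by 85 mm) begins 54 mm behind the grasp point. The pads swing forward as they close: fully open they stand 13 mm farther back than shut.
Start: joints at [-1.238, 0.053, 1.613, -0, 1.476, -0.119], TCP at [0.273, -0.562, 0.231] pointing down, gripper open.
Joint ranges: [-3.01, 3.01], [-1.01, 2.22], [0.06, 2.58], [-1.02, 4.17], [0.09, 2.62], [-3.14, 3.14]. Speed limits (rad/s): [2.57, 2.57, 3.14, 3.14, 3.14, 3.14].

### API

Orientations are given as a unit quaternion [w, x, y, z].
In Python, from plant import monitor, grab_frame, camera_params, ticket, manip gives the robot as it stands.
- The arm moves only by the tool play_rows, never from a script. Its argument "commands" is a list of rows, each an object of numbers: "dx", "dy", "dz": the shift along the tool's x, y, z in cm; "rx", "ry", "rz": the turn, a rotation vector about the tool's x, y, z in rad; "claw": the closure, from 0 (fully open) to 1 (shut). In form: [{"dx": .., "dy": .., "dz": .., "rx": .., "ry": .., "rz": .., "claw": ..}, ...]. A call has 1 to 5 rows; each row is the pose to reach, as a shift and turn from the pose measured when the call began, along the tool's axes at that moment; what a row does not reach only later rows make up. A row lasts 1/10 s, in which the tool goes at most 50 mm and 8.59 degrees, less where a joint would pass 70% of its speed; a pose out of reach is approached as far as the arm can. A call with a gripper value outside its range is refused whole. The fingers move at their own pace and stop on an object; the grip force is fixed at half the most. Time passes only in rows, so rows that repeat a pose let the fingers close. It gives the time, the measured TCP pose, the force and the opening at its end, in the units of the state.
- monitor.state(): the state, without advancing time (a new reading comes with each control period).
- grab_frame(name): name is "side" or "top" or "wrist"; returns the picture (400x640x3 uint8, blue, green, red); there is no depth.
- camera_params(name): a dict with "fx", "fy", "cx", "cy" (pixels), "rvec" (rotation vector, rad) and "tvec" (3), from world to camera coordinates, as OpenCV has them; the wrist camera has in their place "tool_from_camera" (4x4, takes a point from camera to tool coordinates, whose origin is the TCP and whose axes are the flange's). Camera axes: x right, y down, z forward; pixel columns grow to the right and rows downward; lengths in m; the calibration is good to about 2 mm. A picture is of the moment at which its call begins: read the wrist's pose just before it. camera_params takes no time and is no camera call.
- ticket.job_done(): hands the job in, once; it reports no verdict.
The state is a dict: "time": time; "joint_pos": joint angles; "joint_vel": joint speeds; "joint_efforts": joint torques, N m; "tool_pos": TCP position; "tool_rot": TCP orientation; "contact_force": force on the tool from outside, world axes, zero at the start; "ft_torque": the same for the moment, N m; "gripper_width": opening from 0.0 (shut) to 1.0 (fully open).
Only numpy, scipy, OpenCV 4.12 (cv2) and the standard library are available. Lean on these libraries where they do the work, as an engineer would, in place of code of your own. Each camera call takes 0.05 s, during which the arm holds its last target.

### The job

Pull the spring balancer's hook down by its grip post, feel the hook gently into the steel bail on top of the small polisher, and let the polisher up slowly until the balancer carries it clear of the bench by itself, then let go so that neither jumps. Do not press hard on the polisher, never let the hook fly up, and leave the other things on the bench where they are.

Things in the scene. Friction and masses are not known exactly. Their poses are not given: they have to be found in the camera images.
- stand: Balancer stand, fixed to the bench: steel rail along its y, rail centre 370 mm up, on two grey uprights at x=150, y=-265 and +265 mm. Origin: on the bench under the middle of the hook's line of travel; x points to the rail, z up. A trolley with a spring drum runs along the rail, 180 mm to either side of the middle, friction about 0.6 N.
- carriage: Sprung moving part. Origin: on the axis of its black upright grip post (18 mm diameter, 43 mm tall), at the height to grip from above: 24 mm above the post's foot, 19 mm below the 28 mm flange on its top. Axes as the stand's. Moves only up and down (starts at its upper stop, origin 321 mm above the bench; 150 mm of travel) and along the stand's y. The hook hangs below the post.
- rod (a point): Where the carriage's level arm (12 mm thick, 31 mm below the carriage origin) meets the upright rod: 114 mm in +x and 40 mm in -y from the post. The spring lifts the empty carriage with about 2 N net at the top, plus 0.05 N per mm of pull-down; friction about 0.4 N. Loaded with the polisher it balances 30 to 120 mm above the height of hooking on.
- hook_nominal (a point): Nominal lowest point of the hook, 86 mm below and 9 mm to +y of the carriage origin. THE REAL HOOK IS UP TO 12 mm HIGHER OR LOWER: its shank is screwed in differently each time, not reported; find it by touch. J of 6 mm rod in the y-z plane: shank on the post's axis, upturned tip 18 mm to +y of it, tip's top 18 mm above the lowest surface, throat 12 mm wide, entered from +y.
- polisher: Small palm polisher, loose, upright on its pad (80 mm diameter); 54 mm black body; flat aluminium cap, 60 mm diameter, its top 105 mm above the origin; steel bail on it. 0.3 to 0.6 kg, not known beforehand. Origin: centre of the pad's underside. Air inlet sticks out to +x, 65 mm from the axis, 62 mm up. Stands within 5 mm of the hook's line, to +y of the hook, yaw within 15 degrees of the stand's.
- bail (a point): Middle of the axis of the bail's top bar, 129 mm above the polisher's origin. The bail is an arch of 6 mm rod: bar along the polisher's x, level over 28 mm, legs 44 mm apart; 21 mm gap between bar and cap. The hook's tip must pass through this gap towards +y, and the hook then bear up against the bar.
- wax_tin: Bystander: flat aluminium tin, 72 mm diameter, 45 mm tall, standing behind the hook's line; leave it. Origin under its centre.
- spare_pad: Bystander: foam pad with a hole, 84 mm diameter, 24 mm thick, lying flat near the +y end of the hook's line; leave it. Origin under its centre.
- compound: Bystander: bottle, 52 mm diameter, 115 mm tall, standing behind the hook's line; leave it. Origin under its centre.
- brush: Bystander: brush lying in front of the stand, towards the robot; leave it.
- jar: Bystander: white jar, 64 mm diameter, 80 mm tall; leave it. Origin under its centre.
- wrench: Bystander: wrench lying at the side; leave it.
- cup: Bystander: grey cup, 72 mm diameter, 80 mm tall; leave it. Origin under its centre.
Not all that is in view belongs to the job. There is more than one size of the polisher; the job needs the middle-sized.

How it is judged:
By the outcome, as a careful person would: the job done as asked, in the order asked, and still so for the second after the job is handed in, with the robot touching nothing.
It also fails if it takes over 72 s, if anything falls off the work surface, if the arm or the gripper's body presses on something with over 40 N, if the wrist force passes 120 N, or if a joint passes its speed limit or range.

## Working session

There is one attempt and no reset: what is moved stays moved. The work goes in short steps, Python scripts to look and compute and a tool call to move; the robot and the scene stay as the last step left them, time stands still between calls to the robot, and variables do not carry over. Pictures are saved under pics/ and viewed, and the job is handed in when it is done.

Besides the shell and the picture viewer there is one more tool, called by a JSON object that holds its "name" and its "arguments". play_rows: Moves the arm, as the interface text tells. Its arguments: {"type":"object","properties":{"commands":{"type":"array"}},"required":["commands"]}

```bash
mkdir -p pics; ls; python3 - <<'E'
from plant import monitor, grab_frame, camera_params, ticket, manip
import cv2,json
s=monitor.state();print(s)
print([ (a,getattr(manip,a)) for a in dir(manip) if a[0]!='_'])
for n in ["side","top","wrist"]:
    print(n,camera_params(n)); cv2.imwrite(f"pics/{n}0.png",grab_frame(n))
E
```

```text
pics
{'time': 0.0, 'joint_pos': array([-1.23799509e+00,  5.33532480e-02,  1.61429473e+00, -6.84711948e-06,
        1.47597148e+00, -1.19004008e-01]), 'joint_vel': array([-1.33167038e-03, -2.12739811e-03,  7.54658625e-05,  1.99519820e-04,
       -2.48237546e-04, -5.02806237e-04]), 'joint_efforts': array([ 4.65891062e-04, -3.93673682e+01, -3.70177889e+01, -7.39309166e-05,
        7.07517276e-03,  2.98202082e-06]), 'tool_pos': array([ 0.27266281, -0.56170349,  0.2300648 ]), 'tool_rot': array([-1.00725611e-03,  9.74591755e-01,  2.23986349e-01, -1.11513725e-04]), 'contact_force': array([ 0.25934856, -0.12270861,  0.28530727]), 'ft_torque': array([-0.0041555 ,  0.01378215, -0.03308355]), 'gripper_width': 0.999125372804754}
[('IKError', <class 'plant.IKError'>), ('hold_point_z', 0.0187)]
side {'fx': 368.9487254324158, 'fy': 368.9487254324158, 'cx': 327.14537243333467, 'cy': 200.86512737114649, 'rvec': array([ 0.65295809, -2.52565956,  1.33805823]), 'tvec': array([0.44746416, 0.32673344, 0.97565432])}
top {'fx': 384.1497596108225, 'fy': 384.1497596108225, 'cx': 319.03628697542837, 'cy': 201.71962435299363, 'rvec': array([ 2.22049849, -2.16729007,  0.03135422]), 'tvec': array([-0.00576503,  0.541352  ,  1.58838347])}
wrist {'fx': 329.2356939107491, 'fy': 329.2356939107491, 'cx': 320.5507476778687, 'cy': 203.51485505810547, 'tool_from_camera': array([[ 6.54786067e-05, -9.64930533e-01, -2.62505358e-01,
         6.75406451e-02],
       [ 9.99999832e-01,  2.14446352e-04, -5.38835619e-04,
         1.09083036e-03],
       [ 5.76232257e-04, -2.62505279e-01,  9.64930384e-01,
        -1.42785557e-01],
       [ 0.00000000e+00,  0.00000000e+00,  0.00000000e+00,
         1.00000000e+00]])}
```

View pics/side0.png

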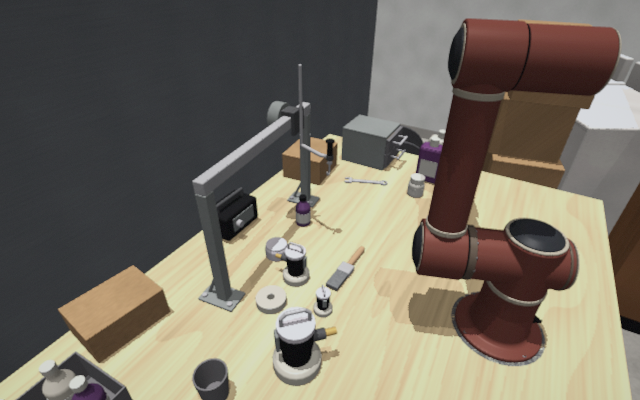

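View pics/top0.png

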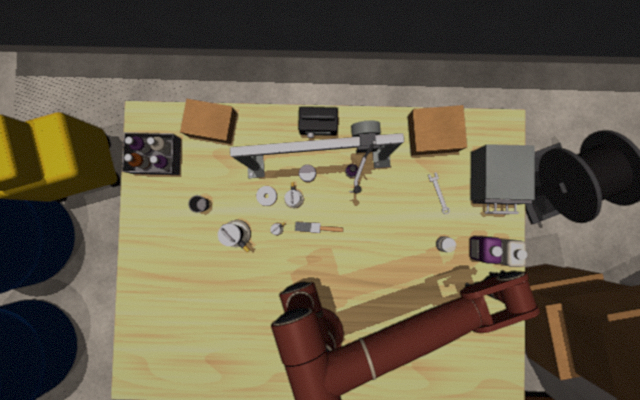

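View pics/wrist0.png

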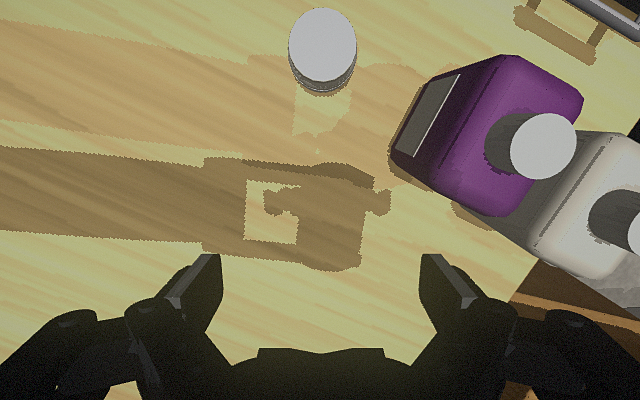

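The three polisher candidates in the side view are large (297,340), middle (295,262) and small (323,300). In the top view they are at (233,235), (292,197) and (277,229). I choose the middle one, which stands by the rail next to the wax tin. The post is at side (331,155) and top (357,188). Next I'll check close crops.

```bash
python3 - <<'E'
import cv2
s=cv2.imread('pics/side0.png');t=cv2.imread('pics/top0.png')
cv2.imwrite('pics/c1.png',cv2.resize(s[215:315,230:370],None,fx=5.6,fy=5.6,interpolation=cv2.INTER_CUBIC))
cv2.imwrite('pics/c2.png',cv2.resize(t[120:220,225:415],None,fx=4.2,fy=4.2,interpolation=cv2.INTER_CUBIC))
cv2.imwrite('pics/c3.png',cv2.resize(s[80:240,250:370],None,fx=3.7,fy=3.7,interpolation=cv2.INTER_CUBIC))
E
```

```text
(no output)
```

View pics/c1.png

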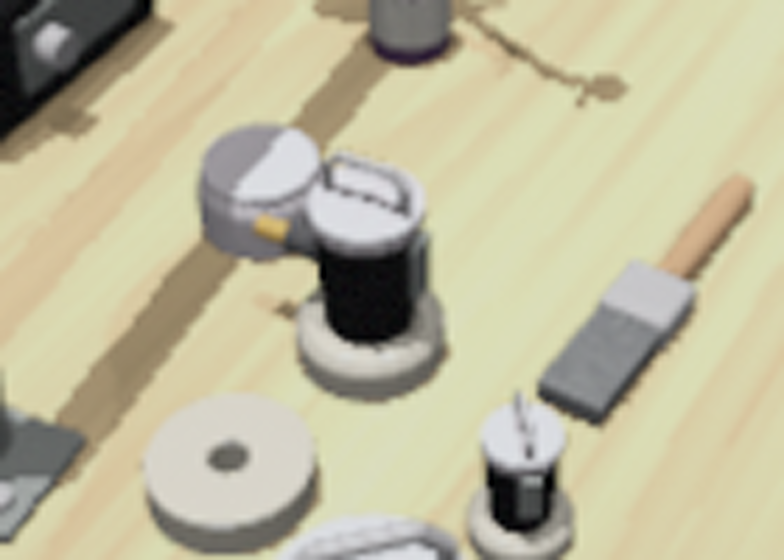

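View pics/c2.png

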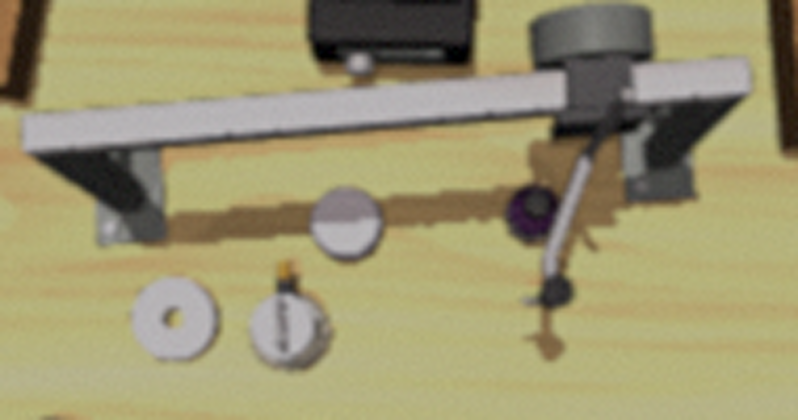

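View pics/c3.png

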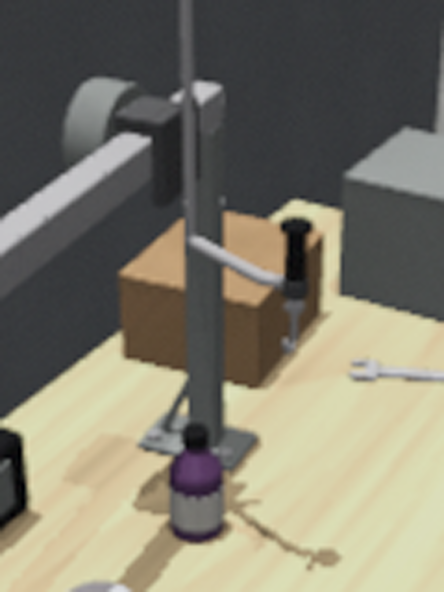

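```bash
cat > h.py <<'E'
import numpy as np, cv2
from scipy.spatial.transform import Rotation as R
from plant import monitor, grab_frame, camera_params, ticket, manip
def cam(n,st=None):
    p=camera_params(n);K=np.array([[p['fx'],0,p['cx']],[0,p['fy'],p['cy']],[0,0,1]])
    if n=='wrist':
        T=np.array(p['tool_from_camera']);q=st['tool_rot'];Rt=R.from_quat([q[1],q[2],q[3],q[0]]).as_matrix()
        Rw=Rt@T[:3,:3];c=Rt@T[:3,3]+st['tool_pos']
        return K,Rw,c
    Rc=cv2.Rodrigues(np.array(p['rvec']))[0];return K,Rc.T,-Rc.T@np.array(p['tvec'])
def ray(C,uv):
    K,Rw,c=C;d=Rw@np.linalg.inv(K)@np.array([uv[0],uv[1],1.]);return c,d/np.linalg.norm(d)
def plane(C,uv,z):
    c,d=ray(C,uv);return c+d*(z-c[2])/d[2]
def tri(C1,u1,C2,u2):
    a,d=ray(C1,u1);b,e=ray(C2,u2)
    s=np.linalg.lstsq(np.c_[d,-e],b-a,rcond=None)[0];p=a+d*s[0];q=b+e*s[1];return (p+q)/2,np.linalg.norm(p-q)
def proj(C,P):
    K,Rw,c=C;v=K@(Rw.T@(np.asarray(P)-c));return v[:2]/v[2]
def st():
    s=monitor.state();print('t',round(s['time'],2),'p',s['tool_pos'].round(4),'q',s['tool_rot'].round(4),'F',s['contact_force'].round(2),'w',round(s['gripper_width'],3));return s
E
python3 - <<'E'
from h import *
S=cam('side');T=cam('top')
print('flange',tri(S,(330.3,141.6),T,(357.4,189.3)),plane(T,(357.4,189.3),.34))
print('cap',tri(S,(295.2,251.6),T,(293.6,198.6)),plane(T,(293.6,198.6),.105),plane(S,(295.2,251.6),.105))
a=plane(T,(225+25/4.2,120+150/4.2),.38);b=plane(T,(225+748/4.2,120+92/4.2),.38);print(a,b,np.degrees(np.arctan2(*(a-b)[:2])))
print('tin',plane(T,(225+347/4.2,120+223/4.2),.045),'pad',plane(T,(225+175/4.2,120+319/4.2),.024))
print('bottle',plane(T,(225+533/4.2,120+212/4.2),.1))
print('inlet tip',plane(T,(225+287/4.2,120+265/4.2),.062))
E
```

```text
flange (array([ 0.57221933, -0.12293581,  0.33861991]), np.float64(0.0005578569619485446)) [ 0.57186377 -0.12294081  0.34      ]
cap (array([0.55116563, 0.10893052, 0.09516506]), np.float64(0.007788025886629541)) [0.54730391 0.10620104 0.105     ] [0.5487065  0.11955129 0.105     ]
[0.66785511 0.29036683 0.38      ] [ 0.72498    -0.26312287  0.38      ] -5.8925531481791475
tin [0.65596711 0.05647253 0.045     ] pad [0.55949575 0.22457148 0.024     ]
bottle [ 0.66399804 -0.12035436  0.1       ]
inlet tip [0.61208691 0.11243349 0.062     ]
```

```bash
cat >> h.py <<'E'
YAW=np.radians(5.9)
def tgt(pos,az):  # tool down, tool x at azimuth az(deg)
    a=np.radians(az);x=np.array([np.cos(a),np.sin(a),0]);z=np.array([0,0,-1.]);return np.array(pos),np.c_[x,np.cross(z,x),z]
def delta(pos,az,s=None):
    s=s or monitor.state();q=s['tool_rot'];Rt=R.from_quat([q[1],q[2],q[3],q[0]])
    P,M=tgt(pos,az);d=Rt.inv().apply(P-s['tool_pos'])*100;r=(Rt.inv()*R.from_matrix(M)).as_rotvec()
    print('dxyz cm',d.round(2),'rvec',r.round(3),'n rows',np.linalg.norm(d)/5,np.degrees(np.linalg.norm(r))/8.6)
E
python3 - <<'E'
from h import *
delta((.30,-.50,.40),65.9)
delta((.41,-.30,.40),105.9)
E
```

```text
dxyz cm [  5.16  -4.4  -16.96] rvec [-0.001 -0.001 -0.698] n rows 3.6526107335742095 4.6526721466203504
dxyz cm [ 23.79 -17.59 -16.93] rvec [-1.000e-03 -1.000e-03 -1.396e+00] n rows 6.817278851520823 9.30382821938171
```

{"name": "play_rows", "arguments": {"commands": [{"dx": 1, "dy": -0.9, "dz": -3.4, "rz": -0.14, "claw": 0}, {"dx": 2, "dy": -1.8, "dz": -6.8, "rz": -0.28, "claw": 0}, {"dx": 3.1, "dy": -2.6, "dz": -10.2, "rz": -0.42, "claw": 0}, {"dx": 4.1, "dy": -3.5, "dz": -13.6, "rz": -0.56, "claw": 0}, {"dx": 5.2, "dy": -4.4, "dz": -17, "rz": -0.7, "claw": 0}]}}

```text
invalid input
```

```bash
python3 - <<'E'
from h import *
st()
delta((.38,-.30,.40),105.9)
E
```

```text
t 0.15 p [ 0.2727 -0.5618  0.2303] q [-8.000e-04  9.746e-01  2.240e-01 -1.000e-04] F [ 0.32 -0.1  -0.31] w 1.002
dxyz cm [ 21.09 -18.9  -16.93] rvec [-1.000e-03 -1.000e-03 -1.396e+00] n rows 6.598515426861098 9.30382821938171
```

{"name": "play_rows", "arguments": {"commands": [{"dx": 1, "dy": -0.9, "dz": -3.4, "rx": 0, "ry": 0, "rz": -0.14, "claw": 0}, {"dx": 2, "dy": -1.8, "dz": -6.8, "rx": 0, "ry": 0, "rz": -0.28, "claw": 0}, {"dx": 3.1, "dy": -2.6, "dz": -10.2, "rx": 0, "ry": 0, "rz": -0.42, "claw": 0}, {"dx": 4.1, "dy": -3.5, "dz": -13.6, "rx": 0, "ry": 0, "rz": -0.56, "claw": 0}, {"dx": 5.2, "dy": -4.4, "dz": -17, "rx": 0, "ry": 0, "rz": -0.7, "claw": 0}]}}

```text
time: 0.65
tool_pos: [0.3004, -0.4991, 0.4014]
tool_rot: [-0.001, 0.837, 0.547, 0.0]
contact_force: [0.4, -0.2, -0.6]
gripper_width: 1.003
```

```bash
python3 - <<'E'
from h import *
st()
delta((.38,-.30,.40),105.9)
E
```

```text
t 0.65 p [ 0.3004 -0.4991  0.4014] q [-1.100e-03  8.372e-01  5.469e-01  2.000e-04] F [ 0.38 -0.19 -0.57] w 1.003
dxyz cm [21.43 -0.71  0.17] rvec [-0.001 -0.002 -0.691] n rows 4.288471051623947 4.6033445674619005
```

Tracking is good, so I'll continue.

{"name": "play_rows", "arguments": {"commands": [{"dx": 4.3, "dy": -0.1, "dz": 0, "rx": 0, "ry": 0, "rz": -0.14, "claw": 0}, {"dx": 8.6, "dy": -0.3, "dz": 0, "rx": 0, "ry": 0, "rz": -0.28, "claw": 0}, {"dx": 12.9, "dy": -0.4, "dz": 0, "rx": 0, "ry": 0, "rz": -0.42, "claw": 0}, {"dx": 17.2, "dy": -0.6, "dz": 0, "rx": 0, "ry": 0, "rz": -0.56, "claw": 0}, {"dx": 21.4, "dy": -0.7, "dz": 0.1, "rx": 0, "ry": 0, "rz": -0.69, "claw": 0}]}}

```text
time: 1.15
tool_pos: [0.3802, -0.2986, 0.4006]
tool_rot: [-0.001, 0.601, 0.799, 0.001]
contact_force: [0.7, 0.5, 0.6]
gripper_width: 1.0
```

```bash
python3 - <<'E'
from h import *
st()
delta((.44,-.09,.40),145.9)
E
```

```text
t 1.15 p [ 0.3802 -0.2986  0.4006] q [-9.000e-04  6.008e-01  7.994e-01  7.000e-04] F [0.69 0.48 0.55] w 1.0
dxyz cm [18.37 11.55  0.1 ] rvec [ 0.001 -0.002 -0.694] n rows 4.339418629168081 4.62282977934668
```

{"name": "play_rows", "arguments": {"commands": [{"dx": 3.7, "dy": 2.3, "dz": 0, "rx": 0, "ry": 0, "rz": -0.14, "claw": 0}, {"dx": 7.4, "dy": 4.6, "dz": 0, "rx": 0, "ry": 0, "rz": -0.28, "claw": 0}, {"dx": 11, "dy": 6.9, "dz": 0, "rx": 0, "ry": 0, "rz": -0.42, "claw": 0}, {"dx": 14.7, "dy": 9.2, "dz": 0, "rx": 0, "ry": 0, "rz": -0.56, "claw": 0}, {"dx": 18.4, "dy": 11.5, "dz": 0.1, "rx": 0, "ry": 0, "rz": -0.69, "claw": 0}]}}

```text
time: 1.65
tool_pos: [0.4395, -0.0881, 0.3999]
tool_rot: [-0.0, 0.293, 0.956, 0.001]
contact_force: [0.9, 0.1, 0.8]
gripper_width: 1.003
```

```bash
python3 - <<'E'
from h import *
st()
delta((.54,.11,.33),185.9)
E
```

```text
t 1.65 p [ 0.4395 -0.0881  0.3999] q [-4.000e-04  2.925e-01  9.563e-01  9.000e-04] F [0.92 0.1  0.83] w 1.003
dxyz cm [ 2.74 22.03  7.03] rvec [ 0.002 -0.001 -0.697] n rows 4.656611628323819 4.641657132326149
```

{"name": "play_rows", "arguments": {"commands": [{"dx": 0.5, "dy": 4.4, "dz": 0.5, "rx": 0, "ry": 0, "rz": -0.14, "claw": 0}, {"dx": 1.1, "dy": 8.8, "dz": 1.5, "rx": 0, "ry": 0, "rz": -0.28, "claw": 0}, {"dx": 1.6, "dy": 13.2, "dz": 3.5, "rx": 0, "ry": 0, "rz": -0.42, "claw": 0}, {"dx": 2.2, "dy": 17.6, "dz": 5.2, "rx": 0, "ry": 0, "rz": -0.56, "claw": 0}, {"dx": 2.7, "dy": 22, "dz": 7, "rx": 0, "ry": 0, "rz": -0.7, "claw": 0}]}}

```text
time: 2.15
tool_pos: [0.5405, 0.1115, 0.3294]
tool_rot: [0.0, -0.056, 0.998, 0.001]
contact_force: [0.6, -0.9, -0.2]
gripper_width: 1.0
```

```bash
python3 - <<'E'
from h import *
import pickle
s=st();cv2.imwrite('pics/w1.png',grab_frame('wrist'));pickle.dump(s,open('w1.pkl','wb'))
E
```

```text
t 2.15 p [0.5405 0.1115 0.3294] q [ 0.000e+00 -5.620e-02  9.984e-01  9.000e-04] F [ 0.64 -0.94 -0.18] w 1.0
```

View pics/w1.png

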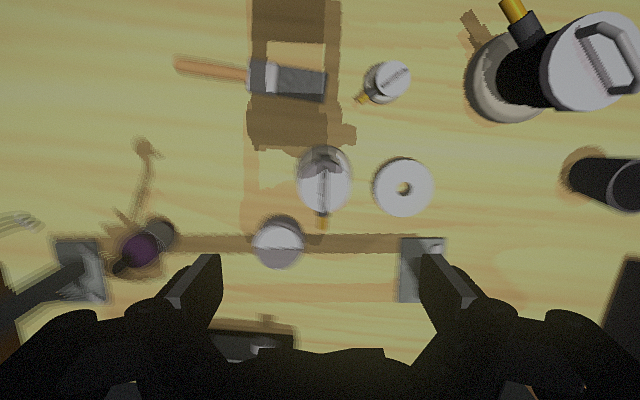

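The picture is motion-blurred. It shows the polisher at (324,180), the tin at (278,242) and the pad at (404,186). I'll retake it now that the arm is still.

```bash
python3 - <<'E'
from h import *
import pickle
grab_frame('wrist')
s=st();im=grab_frame('wrist');cv2.imwrite('pics/w2.png',im);pickle.dump(s,open('w2.pkl','wb'))
cv2.imwrite('pics/w2c.png',cv2.resize(im[130:260,240:440],None,fx=4,fy=4,interpolation=cv2.INTER_CUBIC))
E
```

```text
t 2.25 p [0.5396 0.1133 0.3253] q [-0.0038 -0.0568  0.9984  0.0016] F [-0.82 -0.88 -0.4 ] w 0.997
```

View pics/w2c.png

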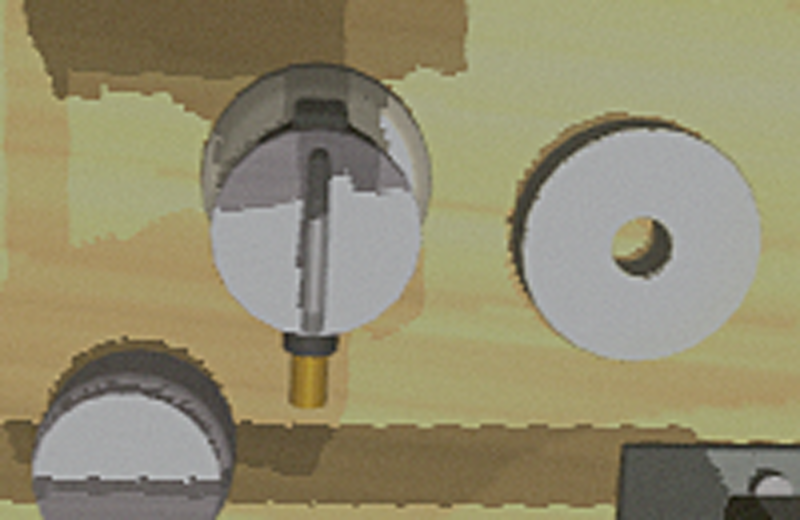

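```bash
python3 - <<'E'
from h import *
import pickle
s=pickle.load(open('w2.pkl','rb'));C=cam('wrist',s)
f=lambda u,v:(240+u/4-.375,130+v/4-.375)
print('cap',plane(C,f(316,231),.105))
a=plane(C,f(318,155),.127);b=plane(C,f(313,330),.127);print('bail',a,b,(a+b)/2,np.linalg.norm(a-b),'bar az',np.degrees(np.arctan2(*(b-a)[:2][::-1])))
print('padcentre',plane(C,f(641,240),.024))
for x in [(0,0,.12)]: pass
st()
T=cam('top');S=cam('side')
post=np.array([.5722,-.1229])
ys=np.array([-np.sin(YAW),np.cos(YAW)]);xs=np.array([np.cos(YAW),np.sin(YAW)])
for c in [plane(C,f(316,231),.105)[:2],((a+b)/2)[:2]]: print('rel post x_s,y_s',(c-post)@xs,(c-post)@ys)
E
```

```text
cap [0.5531077  0.11307472 0.105     ]
bail [0.52828162 0.11083324 0.127     ] [0.57568452 0.11483219 0.127     ] [0.55198307 0.11283272 0.127     ] 0.04757127161395802 bar az 4.8221114798938665
padcentre [0.56073916 0.22687645 0.024     ]
t 2.3 p [0.5396 0.1114 0.3272] q [-2.800e-03 -5.480e-02  9.985e-01  9.000e-04] F [0.33 0.67 0.43] w 0.997
rel post x_s,y_s 0.005265273026769767 0.23668726120312758
rel post x_s,y_s 0.004121727884541769 0.23656214627915623
```

```bash
python3 - <<'E'
from h import *
delta((.567,-.123,.41),185.9)
E
```

```text
dxyz cm [ -0.12 -23.58  -8.33] rvec [ 0.002 -0.006  0.007] n rows 5.00213449837819 0.05955328939698064
```

{"name": "play_rows", "arguments": {"commands": [{"dx": 0, "dy": -2.5, "dz": -4, "rx": 0, "ry": 0, "rz": 0, "claw": 0}, {"dx": 0, "dy": -6.5, "dz": -7, "rx": 0, "ry": 0, "rz": 0, "claw": 0}, {"dx": -0.1, "dy": -11, "dz": -8.3, "rx": 0, "ry": 0, "rz": 0, "claw": 0}, {"dx": -0.1, "dy": -15.5, "dz": -8.3, "rx": 0, "ry": 0, "rz": 0, "claw": 0}, {"dx": -0.1, "dy": -20, "dz": -8.3, "rx": 0, "ry": 0, "rz": 0, "claw": 0}]}}

```text
time: 2.8
tool_pos: [0.5625, -0.0903, 0.4121]
tool_rot: [-0.001, -0.054, 0.999, 0.0]
contact_force: [1.1, 0.0, -0.1]
gripper_width: 0.998
```

{"name": "play_rows", "arguments": {"commands": [{"dx": 0, "dy": -2.5, "dz": 0, "rx": 0, "ry": -0.006, "rz": 0, "claw": 0}, {"dx": 0, "dy": -3.6, "dz": 0, "rx": 0, "ry": -0.006, "rz": 0, "claw": 0}, {"dx": 0, "dy": -3.6, "dz": 0, "rx": 0, "ry": -0.006, "rz": 0, "claw": 0}, {"dx": 0, "dy": -3.6, "dz": 0, "rx": 0, "ry": -0.006, "rz": 0, "claw": 0}]}}

```text
time: 3.2
tool_pos: [0.566, -0.1257, 0.4126]
tool_rot: [0.002, -0.053, 0.999, 0.0]
contact_force: [-0.6, 0.3, 0.2]
gripper_width: 1.001
```

```bash
python3 - <<'E'
from h import *
import pickle
s=st();im=grab_frame('wrist');cv2.imwrite('pics/w3.png',im);pickle.dump(s,open('w3.pkl','wb'))
E
```

```text
t 3.2 p [ 0.566  -0.1257  0.4126] q [ 2.100e-03 -5.350e-02  9.986e-01  4.000e-04] F [-0.63  0.29  0.19] w 1.001
```

View pics/w3.png

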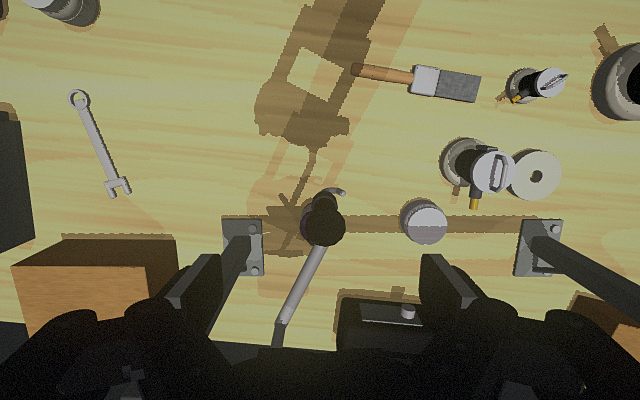

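```bash
python3 - <<'E'
from h import *
import pickle
s=pickle.load(open('w3.pkl','rb'));C=cam('wrist',s)
im=cv2.imread('pics/w3.png');cv2.imwrite('pics/w3c.png',cv2.resize(im[160:270,250:390],None,fx=5,fy=5,interpolation=cv2.INTER_CUBIC))
p=plane(C,(322.5,228),.340);print(p)
rod=plane(C,(279,324),.29);d=rod-p;print(rod,d,'stand yaw by rod',np.degrees(np.arctan2(d[1],d[0])-np.arctan2(-40,114)),np.hypot(*d[:2]))
E
```

```text
[ 0.57743075 -0.12359231  0.34      ]
[ 0.69347995 -0.15125041  0.29      ] [ 0.1160492 -0.0276581 -0.05     ] stand yaw by rod 5.929537995130055 0.11929956807295412
```

View pics/w3c.png

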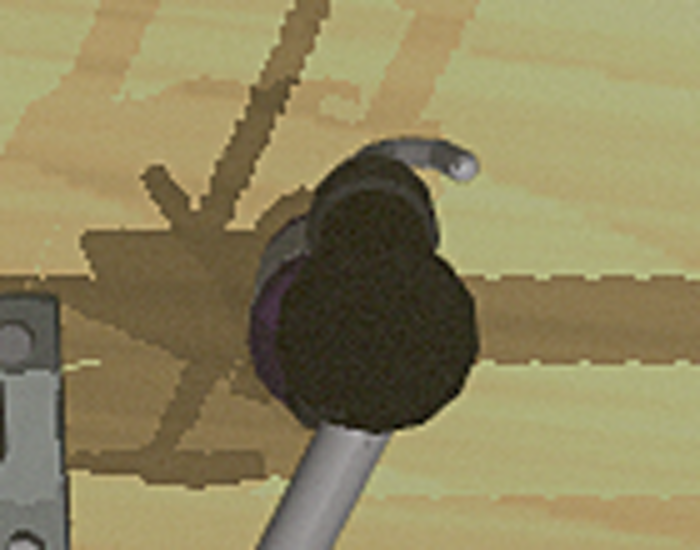

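```bash
python3 - <<'E'
from h import *
import pickle
s=pickle.load(open('w3.pkl','rb'));C=cam('wrist',s)
p=plane(C,(325,226.2),.340);print(p)
ys=np.array([-np.sin(YAW),np.cos(YAW)]);xs=np.array([np.cos(YAW),np.sin(YAW)])
c,d=ray(C,(342,193.4))
t=((p[:2]-c[:2])@xs)/(d[:2]@xs);q=c+d*t;print('tip',q,'y rel',(q-p)[:2]@ys,'nominal tip z',.321-.086+.018)
pol=np.array([.5525,.1130]);print('bar rel post',(pol-p[:2])@xs,(pol-p[:2])@ys)
delta((p[0],p[1],.36),185.9)
delta((p[0],p[1],.302),185.9)
E
```

```text
[ 0.57593705 -0.12201759  0.34      ]
tip [ 0.57409853 -0.10422658  0.24416746] y rel 0.01788575369789718 nominal tip z 0.253
bar rel post 0.0008451521060057219 0.23618180817210377
dxyz cm [-0.99  0.21  5.26] rvec [0.001 0.004 0.005] n rows 1.0705784524536595 0.04416919439744887
dxyz cm [-0.96  0.21 11.06] rvec [0.001 0.004 0.005] n rows 2.220134728941839 0.04416919439744887
```

{"name": "play_rows", "arguments": {"commands": [{"dx": -0.5, "dy": 0.1, "dz": 2, "rx": 0, "ry": 0.004, "rz": 0.005, "claw": 0}, {"dx": -1, "dy": 0.2, "dz": 5, "rx": 0, "ry": 0.004, "rz": 0.005, "claw": 0}, {"dx": -1, "dy": 0.2, "dz": 8, "rx": 0, "ry": 0.004, "rz": 0.005, "claw": 0}, {"dx": -1, "dy": 0.2, "dz": 10.9, "rx": 0, "ry": 0.004, "rz": 0.005, "claw": 0}, {"dx": -1, "dy": 0.2, "dz": 10.9, "rx": 0, "ry": 0.004, "rz": 0.005, "claw": 0}]}}

```text
time: 3.75
tool_pos: [0.5739, -0.1198, 0.2962]
tool_rot: [-0.005, -0.052, 0.999, 0.003]
contact_force: [0.0, 0.1, -0.6]
gripper_width: 0.999
```

```bash
python3 - <<'E'
from h import *
s=st();delta((.576,-.122,.303),185.9);cv2.imwrite('pics/w4.png',grab_frame('wrist'))
E
```

```text
t 3.75 p [ 0.5739 -0.1198  0.2962] q [-0.0052 -0.0523  0.9986  0.0025] F [ 0.03  0.07 -0.64] w 0.999
dxyz cm [-0.18 -0.24 -0.69] rvec [ 0.006 -0.01   0.002] n rows 0.14974289356625772 0.0777842900456394
```

View pics/w4.png

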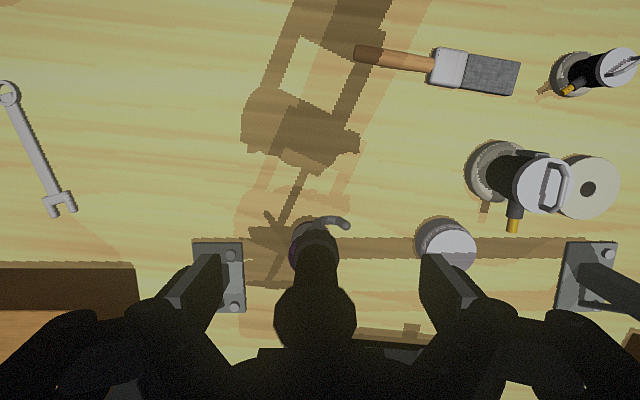

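{"name": "play_rows", "arguments": {"commands": [{"dx": -0.2, "dy": -0.2, "dz": -0.7, "rx": 0.006, "ry": -0.01, "rz": 0, "claw": 0}, {"dx": -0.2, "dy": -0.2, "dz": -0.7, "rx": 0.006, "ry": -0.01, "rz": 0, "claw": 0}, {"dx": -0.2, "dy": -0.2, "dz": -0.7, "rx": 0.006, "ry": -0.01, "rz": 0, "claw": 0}]}}

```text
time: 4.1
tool_pos: [0.5781, -0.1223, 0.3091]
tool_rot: [0.004, -0.052, 0.999, -0.002]
contact_force: [0.1, -0.1, 0.2]
gripper_width: 0.995
```

```bash
python3 - <<'E'
from h import *
s=st();delta((.576,-.122,.303),185.9)
C=cam('wrist',s);im=grab_frame('wrist')
cv2.imwrite('pics/w5.png',im)
g=np.array([.576,-.122,.340]);print(proj(C,g))
E
```

```text
t 4.1 p [ 0.5781 -0.1223  0.3091] q [ 0.004  -0.0523  0.9986 -0.0019] F [ 0.09 -0.13  0.24] w 0.995
dxyz cm [0.21 0.06 0.61] rvec [-0.004  0.008  0.002] n rows 0.13009205739895313 0.060091925392566345
[323.14262197 286.80323437]
```

View pics/w5.png

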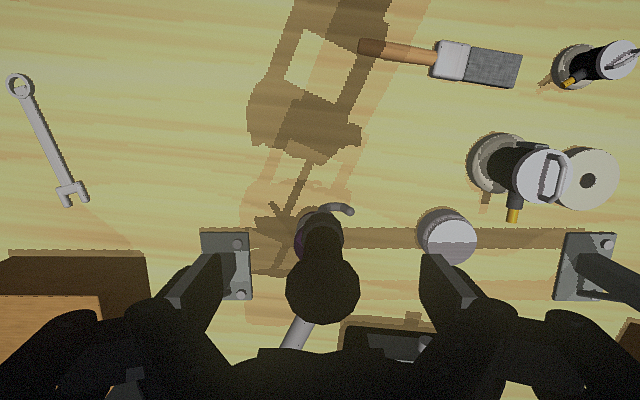

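```bash
python3 - <<'E'
from h import *
for i in range(12):
    grab_frame('top');s=st()
delta((.576,-.122,.303),185.9)
E
```

```text
t 4.2 p [ 0.5778 -0.1223  0.3081] q [ 0.0033 -0.0522  0.9986 -0.0016] F [-0.44  0.12  0.1 ] w 0.999
t 4.25 p [ 0.5776 -0.1223  0.3077] q [ 0.0029 -0.0522  0.9986 -0.0014] F [-0.85  0.01  0.47] w 1.001
t 4.3 p [ 0.5775 -0.1223  0.3073] q [ 0.0026 -0.0521  0.9986 -0.0013] F [-0.22  0.33  0.61] w 0.999
t 4.35 p [ 0.5774 -0.1223  0.307 ] q [ 0.0024 -0.0521  0.9986 -0.0012] F [ 1.05  1.07 -0.31] w 0.997
t 4.4 p [ 0.5773 -0.1223  0.3068] q [ 0.0023 -0.0522  0.9986 -0.0012] F [-0.18 -0.4   0.6 ] w 1.002
t 4.45 p [ 0.5773 -0.1222  0.3067] q [ 0.0022 -0.0522  0.9986 -0.0011] F [-0.05 -0.94 -0.17] w 0.995
t 4.5 p [ 0.5773 -0.1222  0.3066] q [ 0.0021 -0.0522  0.9986 -0.0011] F [-0.11  0.37  0.6 ] w 1.0
t 4.55 p [ 0.5773 -0.1222  0.3065] q [ 0.0021 -0.0522  0.9986 -0.0011] F [ 0.38 -0.28  0.61] w 1.001
t 4.6 p [ 0.5772 -0.1222  0.3065] q [ 0.0021 -0.0522  0.9986 -0.0011] F [-0.44 -0.06 -0.06] w 0.999
t 4.65 p [ 0.5772 -0.1222  0.3065] q [ 0.0021 -0.0522  0.9986 -0.0011] F [ 0.62 -1.13  0.13] w 1.003
t 4.7 p [ 0.5773 -0.1222  0.3065] q [ 0.0021 -0.0522  0.9986 -0.0011] F [ 0.52 -0.43  0.55] w 0.998
t 4.75 p [ 0.5772 -0.1222  0.3065] q [ 0.0021 -0.0522  0.9986 -0.0011] F [-0.27 -0.01 -0.19] w 1.001
dxyz cm [0.12 0.03 0.35] rvec [-0.002  0.004  0.001] n rows 0.07455411943371207 0.0327037505690418
```

{"name": "play_rows", "arguments": {"commands": [{"dx": 0.1, "dy": 0, "dz": 0.15, "rx": 0, "ry": 0.004, "rz": 0, "claw": 0}, {"dx": 0.1, "dy": 0, "dz": 0.3, "rx": -0.002, "ry": 0.004, "rz": 0, "claw": 0.2}, {"dx": 0.1, "dy": 0, "dz": 0.3, "rx": -0.002, "ry": 0.004, "rz": 0, "claw": 0.4}, {"dx": 0.1, "dy": 0, "dz": 0.3, "rx": -0.002, "ry": 0.004, "rz": 0, "claw": 0.6}, {"dx": 0.1, "dy": 0, "dz": 0.3, "rx": -0.002, "ry": 0.004, "rz": 0, "claw": 0.65}]}}

```text
time: 5.25
tool_pos: [0.5763, -0.1223, 0.3035]
tool_rot: [0.0, -0.052, 0.999, -0.0]
contact_force: [-0.1, 0.2, 0.1]
gripper_width: 0.353
```

```bash
python3 - <<'E'
from h import *
for i in range(4):
    im=grab_frame('wrist');s=st()
cv2.imwrite('pics/w6.png',im)
delta((.576,-.122,.303),185.9)
E
```

```text
t 5.3 p [ 0.5763 -0.1223  0.3036] q [ 1.000e-04 -5.220e-02  9.986e-01 -2.000e-04] F [-0.   -0.14 -0.01] w 0.351
t 5.35 p [ 0.5763 -0.1223  0.3036] q [ 1.000e-04 -5.220e-02  9.986e-01 -2.000e-04] F [-0.25 -0.15 -0.05] w 0.348
t 5.4 p [ 0.5763 -0.1223  0.3036] q [ 1.000e-04 -5.220e-02  9.986e-01 -2.000e-04] F [ 0.79 -0.1  -0.33] w 0.35
t 5.45 p [ 0.5763 -0.1223  0.3036] q [ 1.000e-04 -5.220e-02  9.986e-01 -2.000e-04] F [ 0.33 -0.01 -0.12] w 0.347
dxyz cm [0.03 0.03 0.06] rvec [-0.     0.     0.001] n rows 0.01465920584969932 0.01029497807849065
```

View pics/w6.png

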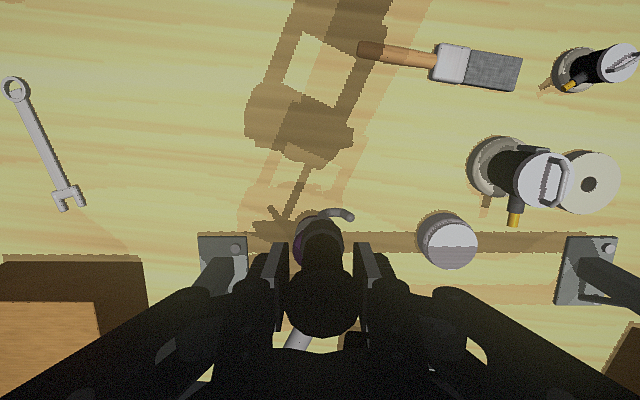

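The post at column 320 is centred between the pads, at 282 and 361. I'll close on it.

{"name": "play_rows", "arguments": {"commands": [{"dx": 0, "dy": 0, "dz": 0, "rx": 0, "ry": 0, "rz": 0, "claw": 0.75}, {"dx": 0, "dy": 0, "dz": 0, "rx": 0, "ry": 0, "rz": 0, "claw": 0.85}, {"dx": 0, "dy": 0, "dz": 0, "rx": 0, "ry": 0, "rz": 0, "claw": 1}, {"dx": 0, "dy": 0, "dz": 0, "rx": 0, "ry": 0, "rz": 0, "claw": 1}, {"dx": 0, "dy": 0, "dz": 0, "rx": 0, "ry": 0, "rz": 0, "claw": 1}]}}

```text
time: 5.95
tool_pos: [0.5763, -0.1222, 0.3033]
tool_rot: [0.0, -0.052, 0.999, -0.0]
contact_force: [2.1, 0.4, -2.1]
gripper_width: 0.254
```

```bash
python3 - <<'E'
from h import *
for i in range(4):
    im=grab_frame('top');s=st()
E
```

```text
t 6.0 p [ 0.5763 -0.1222  0.3033] q [ 1.000e-04 -5.230e-02  9.986e-01 -1.000e-04] F [ 1.    1.26 -2.51] w 0.257
t 6.05 p [ 0.5763 -0.1222  0.3034] q [ 1.000e-04 -5.230e-02  9.986e-01 -1.000e-04] F [ 1.91  0.39 -2.96] w 0.257
t 6.1 p [ 0.5763 -0.1222  0.3033] q [ 1.000e-04 -5.230e-02  9.986e-01 -1.000e-04] F [ 0.48  0.68 -2.21] w 0.257
t 6.15 p [ 0.5763 -0.1222  0.3033] q [ 0.000e+00 -5.230e-02  9.986e-01 -1.000e-04] F [ 0.96 -0.48 -2.83] w 0.255
```

```bash
python3 - <<'E'
from h import *
cv2.imwrite('pics/w7.png',grab_frame('wrist')[200:400,160:480])
cv2.imwrite('pics/s7.png',cv2.resize(grab_frame('side')[90:220,260:400],None,fx=4.5,fy=4.5,interpolation=cv2.INTER_CUBIC))
E
```

```text
(no output)
```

View pics/w7.png

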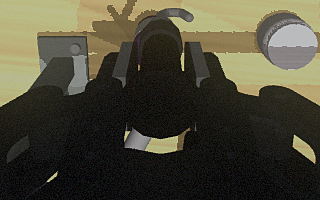

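View pics/s7.png

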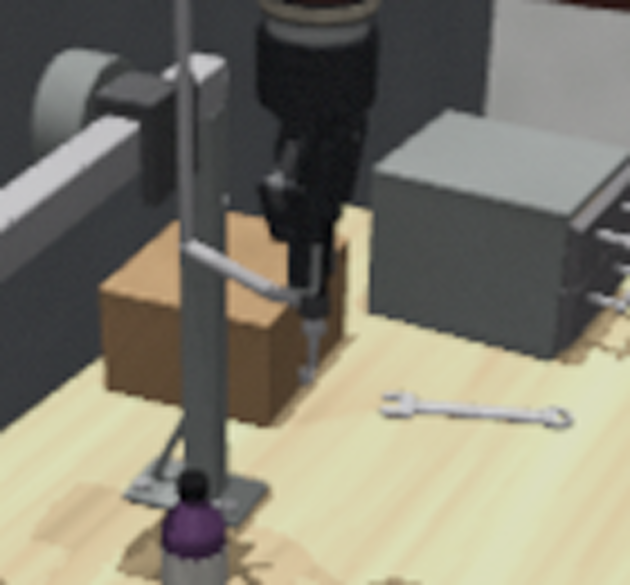

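The post is gripped. I'll test it with a small pull-down.

{"name": "play_rows", "arguments": {"commands": [{"dx": 0, "dy": 0, "dz": 0.2, "rx": 0, "ry": 0, "rz": 0, "claw": 1}, {"dx": 0, "dy": 0, "dz": 0.4, "rx": 0, "ry": 0, "rz": 0, "claw": 1}, {"dx": 0, "dy": 0, "dz": 0.6, "rx": 0, "ry": 0, "rz": 0, "claw": 1}, {"dx": 0, "dy": 0, "dz": 0.8, "rx": 0, "ry": 0, "rz": 0, "claw": 1}, {"dx": 0, "dy": 0, "dz": 1, "rx": 0, "ry": 0, "rz": 0, "claw": 1}]}}

```text
time: 6.75
tool_pos: [0.5764, -0.1223, 0.2937]
tool_rot: [0.0, -0.052, 0.999, -0.0]
contact_force: [0.2, 0.3, 2.9]
gripper_width: 0.256
```

```bash
python3 - <<'E'
from h import *
for i in range(5):
    im=grab_frame('wrist');s=st()
cv2.imwrite('pics/w8.png',im)
E
```

```text
t 6.8 p [ 0.5764 -0.1223  0.2931] q [ 2.000e-04 -5.220e-02  9.986e-01 -3.000e-04] F [ 0.11 -0.37  2.67] w 0.254
t 6.85 p [ 0.5764 -0.1223  0.2932] q [ 2.000e-04 -5.220e-02  9.986e-01 -3.000e-04] F [-0.74 -0.2   1.84] w 0.258
t 6.9 p [ 0.5764 -0.1223  0.2932] q [ 1.000e-04 -5.220e-02  9.986e-01 -2.000e-04] F [-1.13  0.15  2.88] w 0.255
t 6.95 p [ 0.5764 -0.1223  0.2932] q [ 1.000e-04 -5.220e-02  9.986e-01 -2.000e-04] F [0.1  0.29 1.92] w 0.256
t 7.0 p [ 0.5764 -0.1223  0.2933] q [ 1.000e-04 -5.220e-02  9.986e-01 -2.000e-04] F [-0.15  0.04  2.99] w 0.257
```

View pics/w8.png

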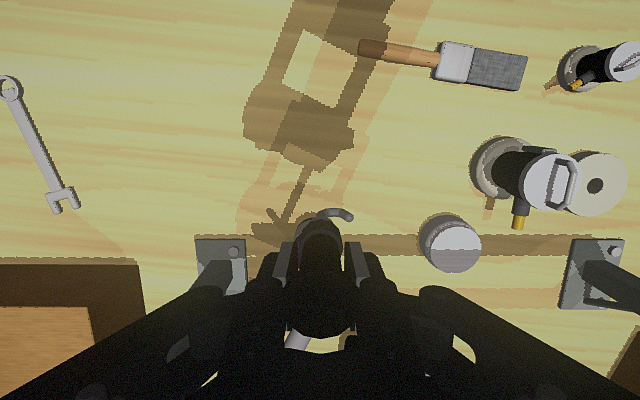

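{"name": "play_rows", "arguments": {"commands": [{"dx": 0, "dy": 0.5, "dz": 0.5, "rx": 0, "ry": 0, "rz": 0, "claw": 1}, {"dx": 0, "dy": 1.5, "dz": 1.2, "rx": 0, "ry": 0, "rz": 0, "claw": 1}, {"dx": 0, "dy": 3, "dz": 2, "rx": 0, "ry": 0, "rz": 0, "claw": 1}, {"dx": 0, "dy": 4.5, "dz": 2.8, "rx": 0, "ry": 0, "rz": 0, "claw": 1}, {"dx": 0, "dy": 5.5, "dz": 3.3, "rx": 0, "ry": 0, "rz": 0, "claw": 1}]}}

```text
time: 7.5
tool_pos: [0.5704, -0.0655, 0.2593]
tool_rot: [0.0, -0.053, 0.999, 0.0]
contact_force: [-0.4, -0.7, 3.8]
gripper_width: 0.256
```

```bash
cat >> h.py <<'E'
P0=np.array([.5764,-.1222]);
def rel(s):
    ys=np.array([-np.sin(YAW),np.cos(YAW)]);xs=np.array([np.cos(YAW),np.sin(YAW)])
    d=s['tool_pos'][:2]-P0;print('rel x_s %.1f y_s %.1f origin z %.1f mm'%(1000*d@xs,1000*d@ys,1000*s['tool_pos'][2]+17.7))
E
python3 - <<'E'
from h import *
rel(st())
E
```

```text
t 7.5 p [ 0.5704 -0.0655  0.2593] q [ 1.000e-04 -5.290e-02  9.986e-01  2.000e-04] F [-0.36 -0.67  3.83] w 0.256
rel x_s -0.1 y_s 57.0 origin z 277.0 mm
```

Tracking is good. Remaining: y from 57 to 206 mm, z from 277 to 225 mm.

{"name": "play_rows", "arguments": {"commands": [{"dx": 0, "dy": 1.5, "dz": 1, "rx": 0, "ry": 0, "rz": 0, "claw": 1}, {"dx": 0, "dy": 3, "dz": 2, "rx": 0, "ry": 0, "rz": 0, "claw": 1}, {"dx": 0, "dy": 4.5, "dz": 3, "rx": 0, "ry": 0, "rz": 0, "claw": 1}, {"dx": 0, "dy": 6, "dz": 4, "rx": 0, "ry": 0, "rz": 0, "claw": 1}, {"dx": 0, "dy": 7.5, "dz": 4.5, "rx": 0, "ry": 0, "rz": 0, "claw": 1}]}}

```text
time: 8.0
tool_pos: [0.5625, 0.0105, 0.2141]
tool_rot: [0.001, -0.053, 0.999, 0.0]
contact_force: [-0.7, -1.1, 6.7]
gripper_width: 0.258
```

```bash
python3 - <<'E'
from h import *
rel(st())
E
```

```text
t 8.0 p [0.5625 0.0105 0.2141] q [ 6.000e-04 -5.320e-02  9.986e-01  1.000e-04] F [-0.66 -1.14  6.66] w 0.258
rel x_s -0.2 y_s 133.4 origin z 231.8 mm
```

{"name": "play_rows", "arguments": {"commands": [{"dx": 0, "dy": 1.5, "dz": 0.3, "rx": 0, "ry": 0, "rz": 0, "claw": 1}, {"dx": 0, "dy": 3, "dz": 0.5, "rx": 0, "ry": 0, "rz": 0, "claw": 1}, {"dx": 0, "dy": 4.4, "dz": 0.5, "rx": 0, "ry": 0, "rz": 0, "claw": 1}, {"dx": 0, "dy": 5.4, "dz": 0.5, "rx": 0, "ry": 0, "rz": 0, "claw": 1}, {"dx": 0, "dy": 5.9, "dz": 0.5, "rx": 0, "ry": 0, "rz": 0, "claw": 1}]}}

```text
time: 8.5
tool_pos: [0.5562, 0.071, 0.2096]
tool_rot: [0.001, -0.054, 0.999, 0.0]
contact_force: [-0.8, -0.9, 6.2]
gripper_width: 0.257
```

```bash
python3 - <<'E'
from h import *
import pickle
grab_frame('wrist');grab_frame('wrist')
s=st();im=grab_frame('wrist');sd=grab_frame('side');rel(s);rel(st());pickle.dump(s,open('w9.pkl','wb'))
cv2.imwrite('pics/w9.png',im);cv2.imwrite('pics/s9.png',cv2.resize(sd[190:300,240:350],None,fx=5,fy=5,interpolation=cv2.INTER_CUBIC));cv2.imwrite('pics/s9f.png',sd)
E
```

```text
t 8.6 p [0.5562 0.0711 0.2096] q [ 1.200e-03 -5.400e-02  9.985e-01  5.000e-04] F [-0.74  0.7   6.75] w 0.257
rel x_s -0.2 y_s 194.3 origin z 227.3 mm
t 8.7 p [0.5563 0.0707 0.2096] q [ 1.200e-03 -5.380e-02  9.985e-01  5.000e-04] F [-0.33 -0.38  6.45] w 0.25
rel x_s -0.2 y_s 194.0 origin z 227.3 mm
```

View pics/w9.png

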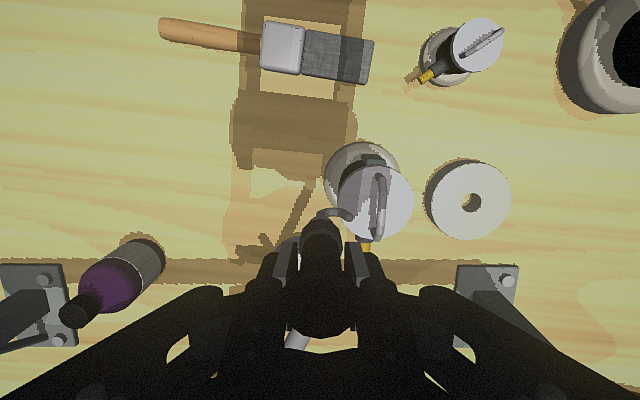

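View pics/s9.png

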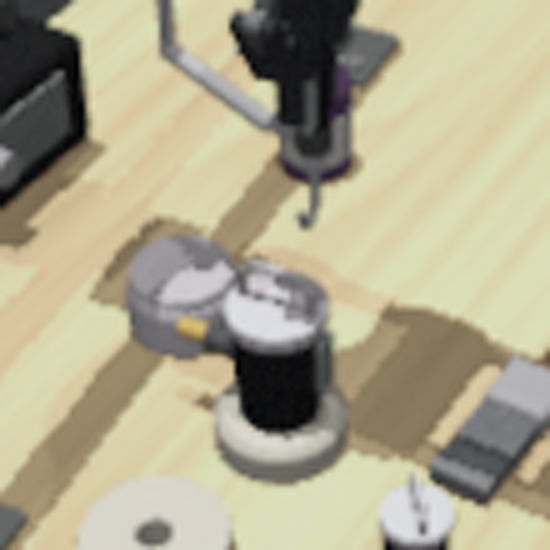

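```bash
python3 - <<'E'
import cv2
im=cv2.imread('pics/w9.png');cv2.imwrite('pics/w9c.png',cv2.resize(im[130:260,290:430],None,fx=5.5,fy=5.5,interpolation=cv2.INTER_CUBIC))
E
```

```text
(no output)
```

View pics/w9c.png

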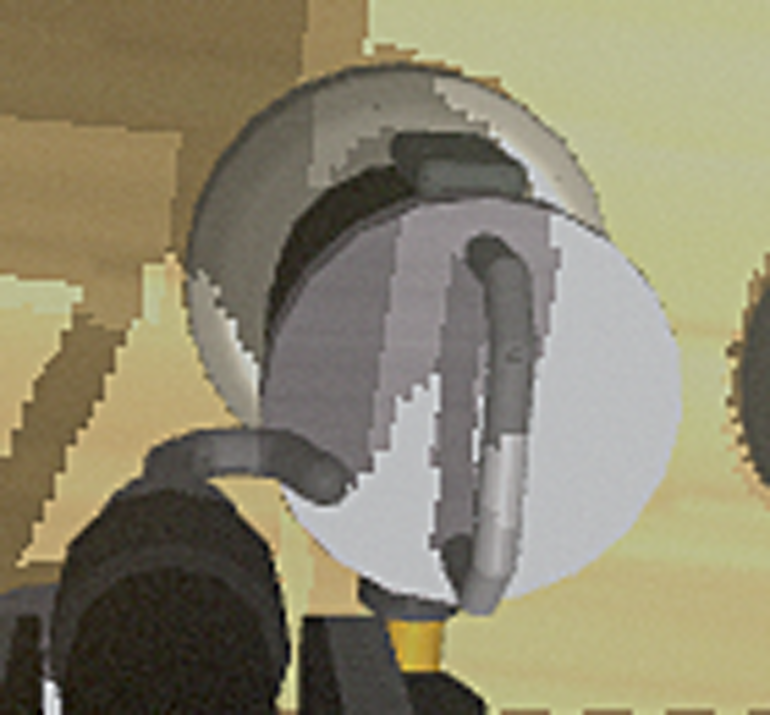

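```bash
python3 - <<'E'
from h import *
import pickle
s=pickle.load(open('w9.pkl','rb'));C=cam('wrist',s);rel(s)
f=lambda u,v:(290+u/5.5-.4,130+v/5.5-.4)
ys=np.array([-np.sin(YAW),np.cos(YAW)]);xs=np.array([np.cos(YAW),np.sin(YAW)])
def rp(n,P): d=P[:2]-s['tool_pos'][:2]; print(n,P.round(4),'from post: x_s %.1f y_s %.1f'%(1000*d@xs,1000*d@ys))
rp('cap',plane(C,f(472,402),.105))
rp('bar mid',plane(C,f(509,425),.129)); rp('bar a',plane(C,f(512,300),.129)); rp('bar b',plane(C,f(503,540),.129))
c,d=ray(C,f(330,478));t=((s['tool_pos'][:2]-c[:2])@xs)/(d[:2]@xs);q=c+d*t;rp('tip',q)
c,d=ray(C,f(330,478));t=((s['tool_pos'][:2]-c[:2])@ys-.018)/(d[:2]@ys)
print('nominal tip z', s['tool_pos'][2]+.0177-.086+.018)
E
```

```text
rel x_s -0.2 y_s 194.3 origin z 227.3 mm
cap [0.5537 0.1134 0.105 ] from post: x_s 1.8 y_s 42.3
bar mid [0.5501 0.1137 0.129 ] from post: x_s -1.7 y_s 43.0
bar a [0.5339 0.1115 0.129 ] from post: x_s -18.0 y_s 42.5
bar b [0.5656 0.1154 0.129 ] from post: x_s 13.9 y_s 43.1
tip [0.5543 0.0896 0.1465] from post: x_s -0.0 y_s 18.6
nominal tip z 0.159346368536549
```

{"name": "play_rows", "arguments": {"commands": [{"dx": 0, "dy": 0.4, "dz": 0.2, "rx": 0, "ry": 0, "rz": 0, "claw": 1}, {"dx": 0, "dy": 0.8, "dz": 0.5, "rx": 0, "ry": 0, "rz": 0, "claw": 1}, {"dx": 0, "dy": 1.2, "dz": 0.9, "rx": 0, "ry": 0, "rz": 0, "claw": 1}, {"dx": 0, "dy": 1.4, "dz": 1.2, "rx": 0, "ry": 0, "rz": 0, "claw": 1}, {"dx": 0, "dy": 1.4, "dz": 1.4, "rx": 0, "ry": 0, "rz": 0, "claw": 1}]}}

```text
time: 9.2
tool_pos: [0.5547, 0.086, 0.1963]
tool_rot: [0.002, -0.054, 0.999, 0.001]
contact_force: [-2.2, -0.2, 8.4]
gripper_width: 0.256
```

```bash
cat >> h.py <<'E'
def avg(n=8,cam='side'):
    F=[]
    for i in range(n):
        im=grab_frame(cam);s=monitor.state();F.append(s['contact_force'])
    st();rel(s);print('meanF',np.mean(F,0).round(2),'first half z',np.mean(F[:n//2],0)[2].round(2));return s,im
E
python3 - <<'E'
from h import *
import pickle
s,im=avg(6,'wrist');cv2.imwrite('pics/w10.png',cv2.resize(im[130:260,290:430],None,fx=5.5,fy=5.5,interpolation=cv2.INTER_CUBIC));pickle.dump(s,open('w10.pkl','wb'))
E
```

```text
t 9.5 p [0.5547 0.0859 0.1963] q [ 1.700e-03 -5.420e-02  9.985e-01  8.000e-04] F [-1.82  1.25  7.75] w 0.257
rel x_s -0.2 y_s 209.2 origin z 214.0 mm
meanF [-1.33  0.71  7.18] first half z 7.02
```

View pics/w10.png

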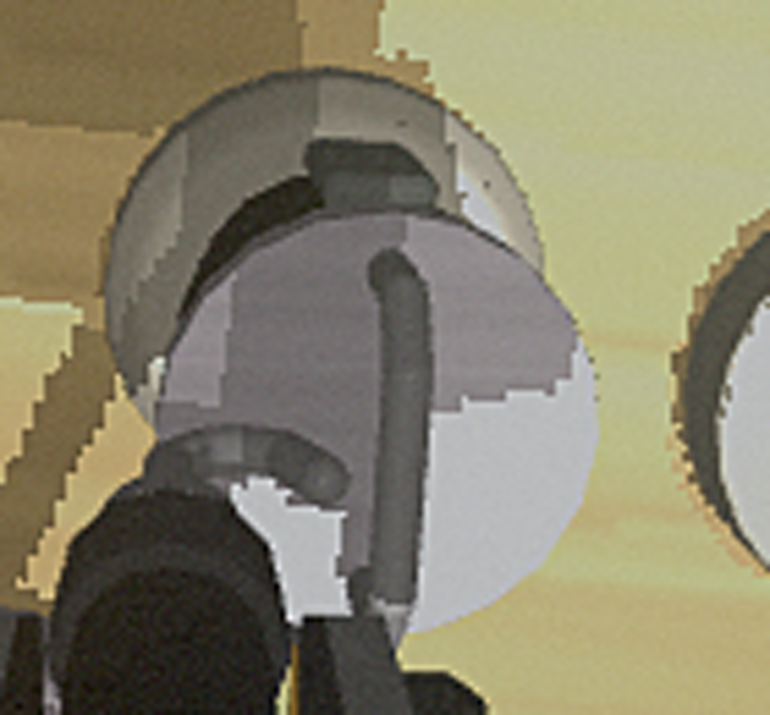

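{"name": "play_rows", "arguments": {"commands": [{"dx": 0, "dy": 0, "dz": 0.15, "rx": 0, "ry": 0, "rz": 0, "claw": 1}, {"dx": 0, "dy": 0, "dz": 0.3, "rx": 0, "ry": 0, "rz": 0, "claw": 1}, {"dx": 0, "dy": 0, "dz": 0.45, "rx": 0, "ry": 0, "rz": 0, "claw": 1}, {"dx": 0, "dy": 0, "dz": 0.55, "rx": 0, "ry": 0, "rz": 0, "claw": 1}, {"dx": 0, "dy": 0, "dz": 0.6, "rx": 0, "ry": 0, "rz": 0, "claw": 1}]}}

```text
time: 10.0
tool_pos: [0.5546, 0.087, 0.1912]
tool_rot: [0.002, -0.055, 0.999, 0.001]
contact_force: [-2.9, -0.1, 7.5]
gripper_width: 0.258
```

```bash
python3 - <<'E'
from h import *
avg(6)
E
```

```text
t 10.3 p [0.5546 0.087  0.1911] q [ 0.0021 -0.0546  0.9985  0.001 ] F [-1.38 -0.73  8.11] w 0.253
rel x_s -0.1 y_s 210.3 origin z 208.8 mm
meanF [-1.68  0.17  7.56] first half z 7.32
```

{"name": "play_rows", "arguments": {"commands": [{"dx": 0, "dy": 0, "dz": 0.05, "rx": 0, "ry": 0, "rz": 0, "claw": 1}, {"dx": 0, "dy": 0, "dz": 0.1, "rx": 0, "ry": 0, "rz": 0, "claw": 1}, {"dx": 0, "dy": 0, "dz": 0.1, "rx": 0, "ry": 0, "rz": 0, "claw": 1}]}}

```text
time: 10.6
tool_pos: [0.5546, 0.088, 0.1909]
tool_rot: [0.003, -0.055, 0.998, 0.001]
contact_force: [-2.8, -1.3, 8.3]
gripper_width: 0.256
```

```bash
python3 - <<'E'
from h import *
avg(4)
E
```

```text
t 10.8 p [0.5546 0.088  0.1909] q [ 0.0026 -0.0548  0.9985  0.0011] F [-1.37 -0.37  7.45] w 0.254
rel x_s -0.1 y_s 211.3 origin z 208.6 mm
meanF [-1.85 -0.37  7.47] first half z 7.7
```

```bash
cat >> h.py <<'E'
def go(y,oz,x=0.,az=185.9):
    "y_s, origin z, in mm"
    ys=np.array([-np.sin(YAW),np.cos(YAW)]);xs=np.array([np.cos(YAW),np.sin(YAW)])
    p=P0+ys*y/1000+xs*x/1000;delta((p[0],p[1],(oz-17.7)/1000),az)
E
python3 - <<'E'
from h import *
go(209,207)
E
```

```text
dxyz cm [-0.01 -0.23  0.16] rvec [0.002 0.005 0.007] n rows 0.05654809127333708 0.058117985426295135
```

{"name": "play_rows", "arguments": {"commands": [{"dx": 0, "dy": -0.15, "dz": 0.08, "rx": 0.001, "ry": 0.003, "rz": 0.003, "claw": 1}, {"dx": 0, "dy": -0.3, "dz": 0.18, "rx": 0.002, "ry": 0.005, "rz": 0.005, "claw": 1}, {"dx": 0, "dy": -0.35, "dz": 0.22, "rx": 0.002, "ry": 0.005, "rz": 0.007, "claw": 1}]}}

```text
time: 11.1
tool_pos: [0.5546, 0.0857, 0.1894]
tool_rot: [0.0, -0.052, 0.999, 0.0]
contact_force: [-3.8, 0.6, 8.6]
gripper_width: 0.25
```

```bash
python3 - <<'E'
from h import *
avg(5);go(209,206)
E
```

```text
t 11.35 p [0.5546 0.0857 0.1894] q [ 2.000e-04 -5.190e-02  9.987e-01  3.000e-04] F [-2.69 -0.35  7.62] w 0.258
rel x_s -0.3 y_s 209.0 origin z 207.1 mm
meanF [-2.84 -0.26  7.57] first half z 8.45
dxyz cm [-0.03  0.    0.11] rvec [0.    0.    0.001] n rows 0.022701100110844537 0.006743050659576206
```

{"name": "play_rows", "arguments": {"commands": [{"dx": 0.02, "dy": -0.1, "dz": 0.1, "rx": 0, "ry": 0, "rz": 0, "claw": 1}, {"dx": 0.02, "dy": -0.1, "dz": 0.18, "rx": 0, "ry": 0, "rz": 0, "claw": 1}]}}

```text
time: 11.55
tool_pos: [0.5547, 0.0857, 0.1887]
tool_rot: [0.001, -0.052, 0.999, 0.0]
contact_force: [-2.0, -0.6, 7.8]
gripper_width: 0.257
```

```bash
python3 - <<'E'
from h import *
avg(5)
E
```

```text
t 11.8 p [0.5547 0.0856 0.1885] q [ 9.000e-04 -5.230e-02  9.986e-01  4.000e-04] F [-1.55 -0.53  7.36] w 0.255
rel x_s -0.2 y_s 209.0 origin z 206.2 mm
meanF [-1.78 -0.13  7.77] first half z 7.7
```

{"name": "play_rows", "arguments": {"commands": [{"dx": 0.02, "dy": -0.1, "dz": 0.1, "rx": 0, "ry": 0, "rz": 0, "claw": 1}, {"dx": 0.02, "dy": -0.1, "dz": 0.18, "rx": 0, "ry": 0, "rz": 0, "claw": 1}]}}

```text
time: 12.0
tool_pos: [0.5548, 0.0857, 0.1879]
tool_rot: [0.002, -0.053, 0.999, 0.0]
contact_force: [-0.7, 0.1, 7.7]
gripper_width: 0.255
```

```bash
python3 - <<'E'
from h import *
avg(5);go(209,205)
E
```

```text
t 12.25 p [0.5547 0.0857 0.1877] q [ 1.600e-03 -5.260e-02  9.986e-01  5.000e-04] F [-1.79 -0.45  7.45] w 0.255
rel x_s -0.2 y_s 209.0 origin z 205.4 mm
meanF [-1.57 -0.43  7.61] first half z 7.55
dxyz cm [-0.02  0.    0.04] rvec [0.001 0.003 0.002] n rows 0.009258197572850098 0.027770224576112185
```

{"name": "play_rows", "arguments": {"commands": [{"dx": 0, "dy": -0.1, "dz": 0.1, "rx": 0.001, "ry": 0.003, "rz": 0, "claw": 1}, {"dx": 0, "dy": -0.1, "dz": 0.19, "rx": 0.001, "ry": 0.004, "rz": 0, "claw": 1}]}}

```text
time: 12.45
tool_pos: [0.5546, 0.0857, 0.1868]
tool_rot: [-0.0, -0.053, 0.999, -0.0]
contact_force: [-3.1, -0.4, 8.7]
gripper_width: 0.251
```

```bash
python3 - <<'E'
from h import *
avg(5)
E
```

```text
t 12.7 p [0.5546 0.0856 0.1865] q [-2.000e-04 -5.300e-02  9.986e-01 -0.000e+00] F [-2.16 -0.9   7.66] w 0.25
rel x_s -0.3 y_s 209.0 origin z 204.2 mm
meanF [-2.25 -0.31  7.97] first half z 8.12
```

{"name": "play_rows", "arguments": {"commands": [{"dx": 0, "dy": -0.1, "dz": 0.1, "rx": 0.001, "ry": 0.002, "rz": 0, "claw": 1}, {"dx": 0, "dy": -0.1, "dz": 0.18, "rx": 0.001, "ry": 0.003, "rz": 0, "claw": 1}]}}

```text
time: 12.9
tool_pos: [0.5545, 0.0856, 0.1857]
tool_rot: [-0.001, -0.053, 0.999, -0.001]
contact_force: [-2.6, -1.9, 7.8]
gripper_width: 0.26
```

```bash
python3 - <<'E'
from h import *
avg(5);go(209,203)
E
```

```text
t 13.15 p [0.5545 0.0856 0.1855] q [-1.400e-03 -5.340e-02  9.986e-01 -5.000e-04] F [-2.51 -0.42  7.87] w 0.259
rel x_s -0.4 y_s 209.0 origin z 203.2 mm
meanF [-2.45 -0.57  8.04] first half z 7.95
dxyz cm [-0.04  0.    0.02] rvec [-0.001 -0.003  0.004] n rows 0.00919116902927099 0.032442844110814856
```

{"name": "play_rows", "arguments": {"commands": [{"dx": 0, "dy": -0.1, "dz": 0.1, "rx": 0, "ry": -0.001, "rz": 0.002, "claw": 1}, {"dx": 0, "dy": -0.1, "dz": 0.18, "rx": 0, "ry": -0.001, "rz": 0.003, "claw": 1}]}}

```text
time: 13.35
tool_pos: [0.5546, 0.0856, 0.1848]
tool_rot: [-0.0, -0.052, 0.999, -0.0]
contact_force: [-2.5, -0.3, 8.3]
gripper_width: 0.253
```

```bash
python3 - <<'E'
from h import *
avg(5);go(209,202)
E
```

```text
t 13.6 p [0.5546 0.0856 0.1846] q [-4.000e-04 -5.230e-02  9.986e-01 -3.000e-04] F [-2.52 -0.4   8.14] w 0.258
rel x_s -0.3 y_s 209.0 origin z 202.3 mm
meanF [-2.1  -0.64  8.41] first half z 8.65
dxyz cm [-0.03  0.    0.03] rvec [-0.001 -0.001  0.002] n rows 0.009254251889184155 0.01372882989496412
```

{"name": "play_rows", "arguments": {"commands": [{"dx": 0, "dy": -0.1, "dz": 0.1, "rx": 0, "ry": 0.001, "rz": 0, "claw": 1}, {"dx": 0, "dy": -0.1, "dz": 0.17, "rx": 0, "ry": 0.001, "rz": 0, "claw": 1}]}}

```text
time: 13.8
tool_pos: [0.5546, 0.0856, 0.1839]
tool_rot: [-0.001, -0.053, 0.999, -0.0]
contact_force: [-2.6, -0.0, 9.3]
gripper_width: 0.256
```

```bash
python3 - <<'E'
from h import *
s,im=avg(5,'wrist');go(209,201);cv2.imwrite('pics/w11.png',cv2.resize(im[130:260,290:430],None,fx=5.5,fy=5.5,interpolation=cv2.INTER_CUBIC))
E
```

```text
t 14.05 p [0.5546 0.0856 0.1838] q [-6.000e-04 -5.270e-02  9.986e-01 -3.000e-04] F [-2.78 -0.6   8.48] w 0.255
rel x_s -0.4 y_s 209.0 origin z 201.5 mm
meanF [-2.43 -0.25  8.24] first half z 8.18
dxyz cm [-0.04  0.    0.05] rvec [-0.    -0.001  0.003] n rows 0.011536972922472622 0.019021745667540453
```

View pics/w11.png

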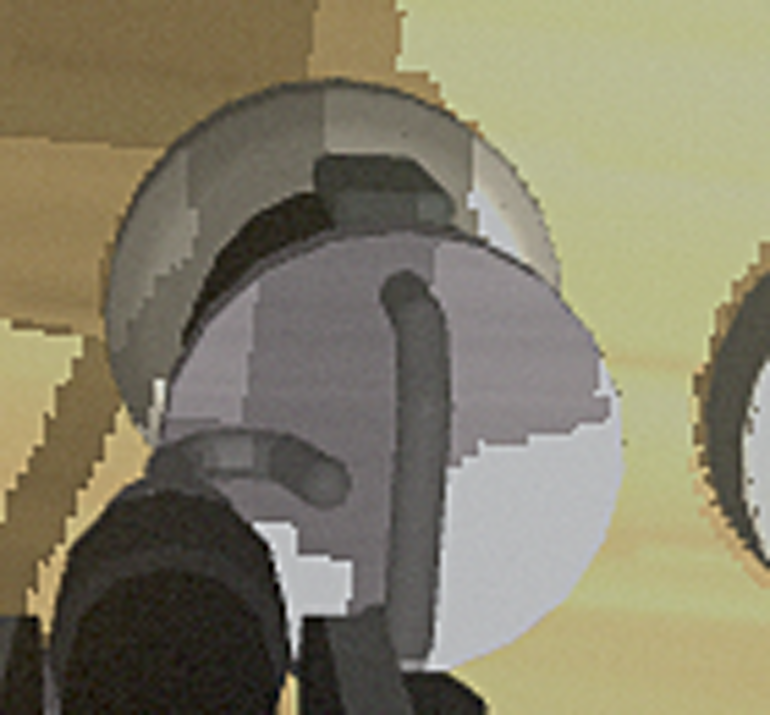

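{"name": "play_rows", "arguments": {"commands": [{"dx": 0, "dy": -0.1, "dz": 0.1, "rx": 0, "ry": 0, "rz": 0.001, "claw": 1}, {"dx": 0, "dy": -0.1, "dz": 0.17, "rx": 0, "ry": 0, "rz": 0.002, "claw": 1}]}}

```text
time: 14.25
tool_pos: [0.5546, 0.0857, 0.1831]
tool_rot: [-0.0, -0.052, 0.999, -0.0]
contact_force: [-2.9, -0.7, 8.2]
gripper_width: 0.255
```

```bash
python3 - <<'E'
from h import *
avg(5);go(209,200)
E
```

```text
t 14.5 p [0.5546 0.0856 0.183 ] q [-1.000e-04 -5.220e-02  9.986e-01 -2.000e-04] F [-1.97 -0.54  8.62] w 0.253
rel x_s -0.3 y_s 209.0 origin z 200.7 mm
meanF [-2.06 -0.93  8.45] first half z 8.46
dxyz cm [-0.03  0.    0.07] rvec [-0.    -0.     0.002] n rows 0.014778569023661023 0.01077926227079663
```

{"name": "play_rows", "arguments": {"commands": [{"dx": 0, "dy": -0.1, "dz": 0.1, "rx": 0, "ry": 0.001, "rz": 0, "claw": 1}, {"dx": 0, "dy": -0.1, "dz": 0.17, "rx": 0, "ry": 0.001, "rz": 0.001, "claw": 1}]}}

```text
time: 14.7
tool_pos: [0.5546, 0.0857, 0.1823]
tool_rot: [-0.0, -0.052, 0.999, -0.0]
contact_force: [-3.4, -0.5, 9.4]
gripper_width: 0.252
```

```bash
python3 - <<'E'
from h import *
avg(5);go(209,200)
E
```

```text
t 14.95 p [0.5546 0.0856 0.1822] q [-2.000e-04 -5.230e-02  9.986e-01 -1.000e-04] F [-2.69 -1.06  8.12] w 0.256
rel x_s -0.3 y_s 209.0 origin z 199.9 mm
meanF [-2.19 -0.37  8.03] first half z 7.98
dxyz cm [-0.03  0.   -0.01] rvec [-0.    -0.     0.002] n rows 0.006747715258941638 0.01154784879029497
```

{"name": "play_rows", "arguments": {"commands": [{"dx": 0, "dy": -0.1, "dz": 0.1, "rx": 0, "ry": 0, "rz": 0.001, "claw": 1}, {"dx": 0, "dy": -0.1, "dz": 0.17, "rx": 0, "ry": 0, "rz": 0.002, "claw": 1}]}}

```text
time: 15.15
tool_pos: [0.5546, 0.0856, 0.1816]
tool_rot: [0.0, -0.052, 0.999, -0.0]
contact_force: [-1.4, -0.7, 9.2]
gripper_width: 0.259
```

```bash
python3 - <<'E'
from h import *
avg(5);go(209,199)
E
```

```text
t 15.4 p [0.5546 0.0856 0.1814] q [ 2.000e-04 -5.180e-02  9.987e-01 -0.000e+00] F [-2.67 -0.86  8.37] w 0.254
rel x_s -0.3 y_s 209.0 origin z 199.1 mm
meanF [-2.65 -0.53  8.14] first half z 7.9
dxyz cm [-0.03  0.    0.01] rvec [-0.     0.     0.001] n rows 0.006027361066826043 0.00493393245151311
```

{"name": "play_rows", "arguments": {"commands": [{"dx": 0, "dy": -0.1, "dz": 0.1, "rx": 0, "ry": 0.001, "rz": 0, "claw": 1}, {"dx": 0, "dy": -0.1, "dz": 0.17, "rx": 0, "ry": 0.001, "rz": 0.001, "claw": 1}]}}

```text
time: 15.6
tool_pos: [0.5546, 0.0857, 0.1808]
tool_rot: [0.0, -0.052, 0.999, 0.0]
contact_force: [-2.8, -1.8, 8.4]
gripper_width: 0.255
```

```bash
python3 - <<'E'
from h import *
s,im=avg(5);go(209,198);cv2.imwrite('pics/s12.png',cv2.resize(im[190:300,240:350],None,fx=5,fy=5,interpolation=cv2.INTER_CUBIC))
E
```

```text
t 15.85 p [0.5546 0.0856 0.1806] q [ 0.     -0.0518  0.9987 -0.    ] F [-2.54 -0.22  7.98] w 0.251
rel x_s -0.3 y_s 209.0 origin z 198.3 mm
meanF [-2.43 -0.63  8.05] first half z 7.87
dxyz cm [-0.03  0.    0.03] rvec [-0.     0.     0.001] n rows 0.008543401743761187 0.00491159624572253
```

View pics/s12.png

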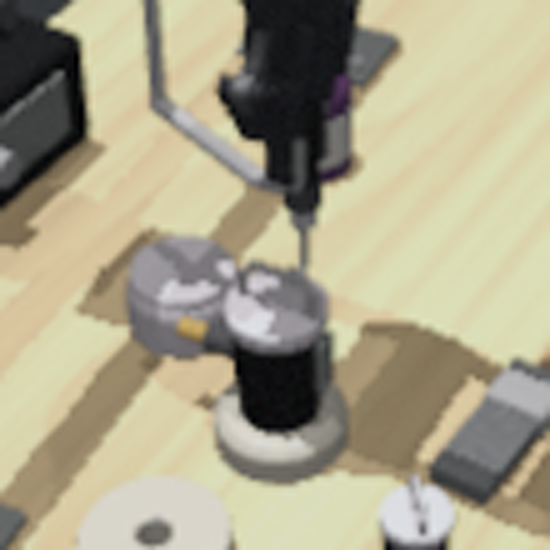

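{"name": "play_rows", "arguments": {"commands": [{"dx": 0, "dy": -0.1, "dz": 0.1, "rx": 0, "ry": 0, "rz": 0.001, "claw": 1}, {"dx": 0, "dy": -0.1, "dz": 0.17, "rx": 0, "ry": 0, "rz": 0.001, "claw": 1}]}}

```text
time: 16.05
tool_pos: [0.5547, 0.0856, 0.18]
tool_rot: [0.0, -0.052, 0.999, 0.0]
contact_force: [-2.9, 0.0, 8.8]
gripper_width: 0.254
```

```bash
python3 - <<'E'
from h import *
avg(5);go(209,198)
E
```

```text
t 16.3 p [0.5546 0.0857 0.1798] q [ 4.000e-04 -5.190e-02  9.987e-01  1.000e-04] F [-1.92 -0.44  8.45] w 0.254
rel x_s -0.3 y_s 209.0 origin z 197.5 mm
meanF [-2.18 -0.42  7.9 ] first half z 8.08
dxyz cm [-0.03  0.   -0.05] rvec [0.    0.001 0.001] n rows 0.011574132390909288 0.008074119310262317
```

{"name": "play_rows", "arguments": {"commands": [{"dx": 0, "dy": -0.1, "dz": 0.1, "rx": 0, "ry": 0, "rz": 0, "claw": 1}, {"dx": 0, "dy": -0.1, "dz": 0.17, "rx": 0, "ry": 0, "rz": 0.001, "claw": 1}]}}

```text
time: 16.5
tool_pos: [0.5547, 0.0857, 0.1793]
tool_rot: [0.001, -0.052, 0.999, 0.0]
contact_force: [-2.8, -1.4, 8.4]
gripper_width: 0.256
```

```bash
python3 - <<'E'
from h import *
s,im=avg(5);go(209,197)
E
```

```text
t 16.75 p [0.5547 0.0857 0.1791] q [ 9.000e-04 -5.190e-02  9.987e-01  1.000e-04] F [-3.91 -0.82  9.03] w 0.255
rel x_s -0.2 y_s 209.0 origin z 196.8 mm
meanF [-2.79 -0.69  8.45] first half z 8.42
dxyz cm [-0.02 -0.   -0.02] rvec [0.    0.002 0.001] n rows 0.006089554392279714 0.013266788850596777
```

{"name": "play_rows", "arguments": {"commands": [{"dx": 0, "dy": -0.1, "dz": 0.1, "rx": 0, "ry": 0.001, "rz": 0.001, "claw": 1}, {"dx": 0, "dy": -0.1, "dz": 0.17, "rx": 0, "ry": 0.001, "rz": 0.001, "claw": 1}]}}

```text
time: 16.95
tool_pos: [0.5547, 0.0857, 0.1785]
tool_rot: [0.001, -0.052, 0.999, 0.0]
contact_force: [-2.7, -0.4, 8.2]
gripper_width: 0.255
```

```bash
python3 - <<'E'
from h import *
avg(5);go(209,196)
E
```

```text
t 17.2 p [0.5547 0.0857 0.1783] q [ 7.000e-04 -5.200e-02  9.986e-01  2.000e-04] F [-2.04 -1.29  8.1 ] w 0.251
rel x_s -0.2 y_s 209.0 origin z 196.0 mm
meanF [-2.48 -1.02  8.65] first half z 8.91
dxyz cm [-0.02 -0.    0.  ] rvec [0.    0.001 0.001] n rows 0.0049108260009170365 0.011686191556637561
```

{"name": "play_rows", "arguments": {"commands": [{"dx": 0, "dy": -0.1, "dz": 0.1, "rx": 0, "ry": 0, "rz": 0, "claw": 1}, {"dx": 0, "dy": -0.1, "dz": 0.16, "rx": 0, "ry": 0, "rz": 0.001, "claw": 1}]}}

```text
time: 17.4
tool_pos: [0.5547, 0.0857, 0.1779]
tool_rot: [0.001, -0.052, 0.999, 0.0]
contact_force: [-4.1, -0.5, 11.4]
gripper_width: 0.258
```

```bash
python3 - <<'E'
from h import *
s,im=avg(5,'wrist');go(209,195);cv2.imwrite('pics/w13.png',cv2.resize(im[130:260,290:430],None,fx=5.5,fy=5.5,interpolation=cv2.INTER_CUBIC))
E
```

```text
t 17.65 p [0.5547 0.0857 0.1779] q [ 1.100e-03 -5.200e-02  9.986e-01  2.000e-04] F [-2.24  0.1   9.67] w 0.256
rel x_s -0.2 y_s 209.0 origin z 195.6 mm
meanF [-3.   -0.43  9.42] first half z 9.9
dxyz cm [-0.02 -0.    0.06] rvec [0.    0.002 0.001] n rows 0.01274945556064631 0.01688585666470213
```

View pics/w13.png

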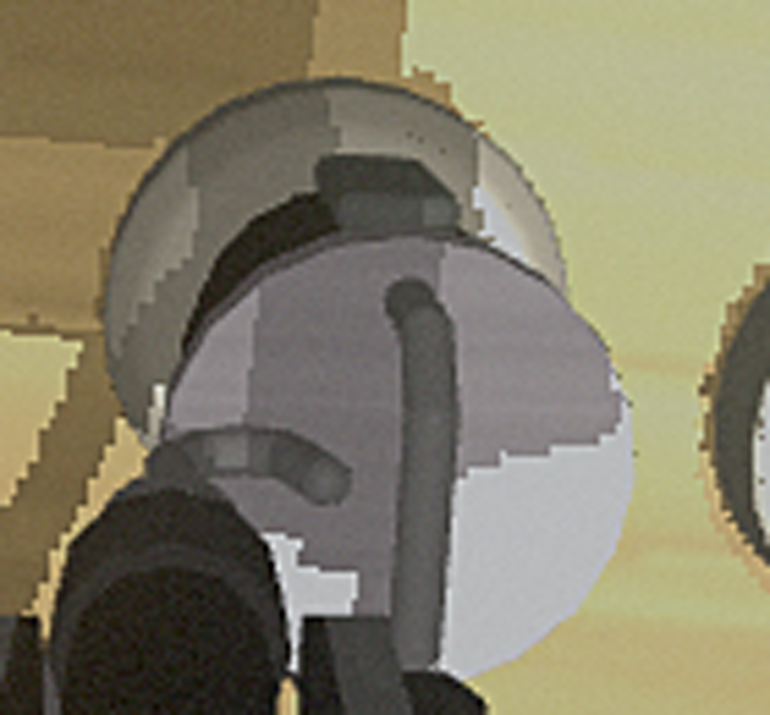

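The motion stalled and the force rose about 1.5 N, so the hook seems to touch the cap at origin z ≈ 195.7. I'll confirm with one small probe.

{"name": "play_rows", "arguments": {"commands": [{"dx": 0, "dy": -0.05, "dz": 0.1, "rx": 0, "ry": 0.001, "rz": 0.001, "claw": 1}, {"dx": 0, "dy": -0.1, "dz": 0.14, "rx": 0, "ry": 0.001, "rz": 0.001, "claw": 1}]}}

```text
time: 17.85
tool_pos: [0.5547, 0.086, 0.1778]
tool_rot: [0.001, -0.052, 0.999, 0.001]
contact_force: [-4.2, 1.4, 10.3]
gripper_width: 0.254
```

```bash
python3 - <<'E'
from h import *
s,im=avg(4);go(209,197.3)
E
```

```text
t 18.05 p [0.5547 0.086  0.1778] q [ 1.000e-03 -5.200e-02  9.986e-01  6.000e-04] F [-4.16  0.4   9.53] w 0.257
rel x_s -0.2 y_s 209.3 origin z 195.5 mm
meanF [-3.9   0.47 10.49] first half z 10.76
dxyz cm [-0.02 -0.03 -0.18] rvec [0.001 0.002 0.001] n rows 0.035885681207015664 0.016893544026002256
```

{"name": "play_rows", "arguments": {"commands": [{"dx": 0, "dy": -0.1, "dz": 0, "rx": 0.001, "ry": 0.002, "rz": 0.001, "claw": 1}, {"dx": 0, "dy": -0.1, "dz": -0.07, "rx": 0.001, "ry": 0.002, "rz": 0.001, "claw": 1}]}}

```text
time: 18.25
tool_pos: [0.5546, 0.0861, 0.1794]
tool_rot: [0.0, -0.052, 0.999, 0.0]
contact_force: [-2.3, -0.5, 8.9]
gripper_width: 0.253
```

```bash
python3 - <<'E'
from h import *
s,im=avg(5,'wrist');go(209,197);cv2.imwrite('pics/w14.png',cv2.resize(im[130:260,290:430],None,fx=5.5,fy=5.5,interpolation=cv2.INTER_CUBIC))
C=cam('wrist',s)
f=lambda u,v:(290+u/5.5-.4,130+v/5.5-.4)
ys=np.array([-np.sin(YAW),np.cos(YAW)]);xs=np.array([np.cos(YAW),np.sin(YAW)])
def rp(n,P): d=P[:2]-s['tool_pos'][:2]; print(n,P.round(4),'from post: x_s %.1f y_s %.1f'%(1000*d@xs,1000*d@ys))
rp('bar a',plane(C,f(431,340),.129)); rp('bar b',plane(C,f(418,600),.129));rp('cap',plane(C,f(399,457),.105))
E
```

```text
t 18.5 p [0.5546 0.0861 0.1795] q [ 3.000e-04 -5.200e-02  9.986e-01  2.000e-04] F [-2.56 -0.2   8.95] w 0.259
rel x_s -0.3 y_s 209.4 origin z 197.2 mm
meanF [-2.69 -0.29  8.67] first half z 8.47
dxyz cm [-0.03 -0.04  0.02] rvec [0.    0.001 0.001] n rows 0.010892076335257279 0.008534659216819014
bar a [0.532  0.1119 0.129 ] from post: x_s -19.9 y_s 28.1
bar b [0.5622 0.1148 0.129 ] from post: x_s 10.5 y_s 27.8
cap [0.5525 0.1142 0.105 ] from post: x_s 0.8 y_s 28.2
```

View pics/w14.png

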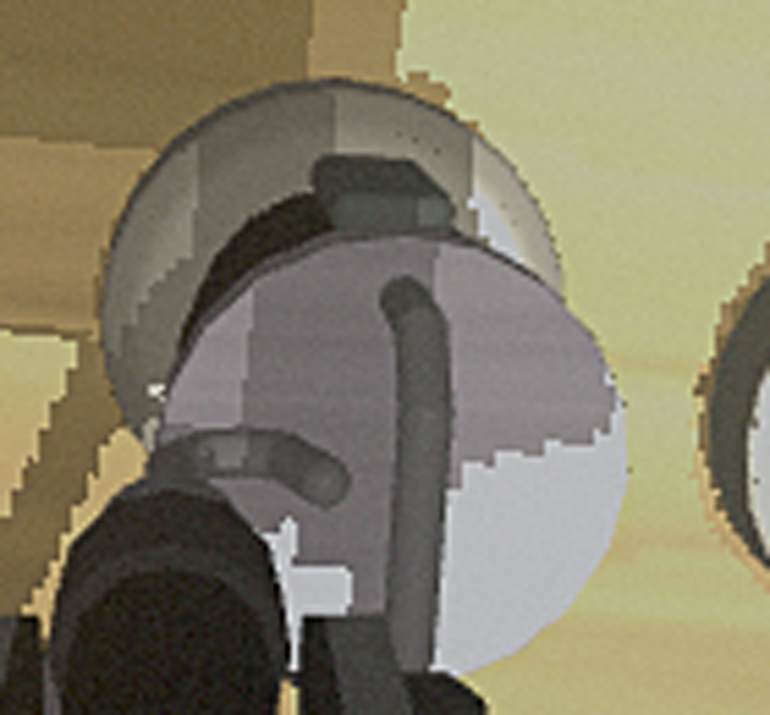

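{"name": "play_rows", "arguments": {"commands": [{"dx": 0, "dy": 0, "dz": 0.09, "rx": 0, "ry": 0.001, "rz": 0.001, "claw": 1}, {"dx": 0, "dy": 0.15, "dz": 0.09, "rx": 0, "ry": 0.001, "rz": 0.001, "claw": 1}, {"dx": 0, "dy": 0.3, "dz": 0.09, "rx": 0, "ry": 0.001, "rz": 0.001, "claw": 1}, {"dx": 0, "dy": 0.45, "dz": 0.09, "rx": 0, "ry": 0.001, "rz": 0.001, "claw": 1}, {"dx": 0, "dy": 0.55, "dz": 0.09, "rx": 0, "ry": 0.001, "rz": 0.001, "claw": 1}]}}

```text
time: 19.0
tool_pos: [0.5539, 0.0925, 0.1795]
tool_rot: [0.0, -0.052, 0.999, 0.0]
contact_force: [-2.9, -0.3, 7.8]
gripper_width: 0.255
```

```bash
python3 - <<'E'
from h import *
s,im=avg(4,'wrist');go(228.3,197);cv2.imwrite('pics/w15.png',cv2.resize(im[130:260,290:430],None,fx=5.5,fy=5.5,interpolation=cv2.INTER_CUBIC))
E
```

```text
t 19.2 p [0.5539 0.0927 0.1796] q [ 2.000e-04 -5.200e-02  9.986e-01  4.000e-04] F [-2.7   0.12  7.49] w 0.255
rel x_s -0.3 y_s 216.1 origin z 197.3 mm
meanF [-2.29 -0.07  7.98] first half z 8.28
dxyz cm [-0.03  1.22  0.03] rvec [0.001 0.    0.001] n rows 0.2443572891633054 0.0097096192109404
```

View pics/w15.png

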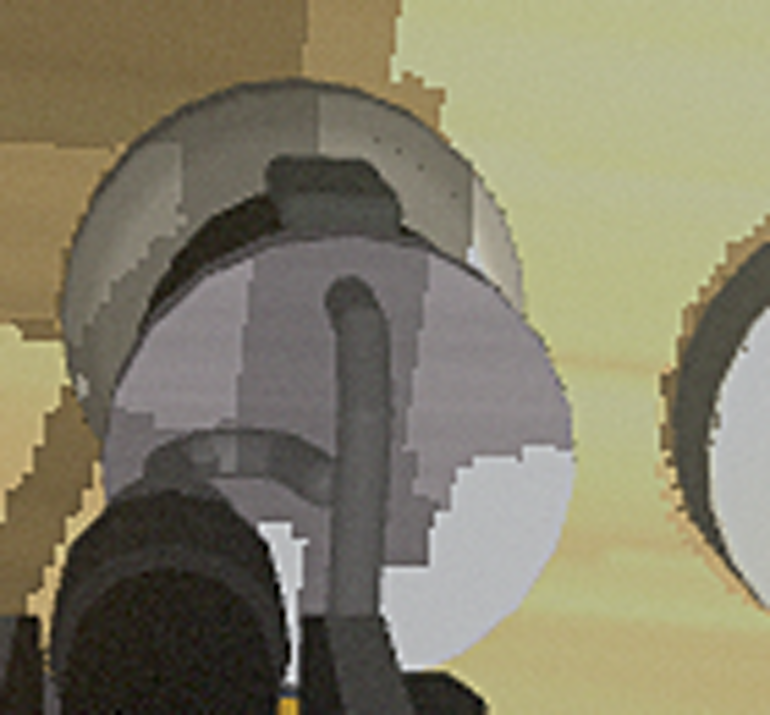

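The tip, at crop (330,480), is going under the bar with no lateral force. I'll continue.

{"name": "play_rows", "arguments": {"commands": [{"dx": 0, "dy": 0.1, "dz": 0.1, "rx": 0.001, "ry": 0, "rz": 0.001, "claw": 1}, {"dx": 0, "dy": 0.25, "dz": 0.1, "rx": 0.001, "ry": 0, "rz": 0.001, "claw": 1}, {"dx": 0, "dy": 0.4, "dz": 0.1, "rx": 0.001, "ry": 0, "rz": 0.001, "claw": 1}, {"dx": 0, "dy": 0.55, "dz": 0.1, "rx": 0.001, "ry": 0, "rz": 0.001, "claw": 1}, {"dx": 0, "dy": 0.6, "dz": 0.1, "rx": 0.001, "ry": 0, "rz": 0.001, "claw": 1}]}}

```text
time: 19.7
tool_pos: [0.5532, 0.0997, 0.1796]
tool_rot: [0.001, -0.052, 0.999, -0.0]
contact_force: [-3.0, -0.9, 8.0]
gripper_width: 0.253
```

```bash
python3 - <<'E'
from h import *
s,im=avg(3,'wrist');go(228.3,197)
E
```

```text
t 19.85 p [0.5532 0.0998 0.1795] q [ 6.000e-04 -5.200e-02  9.986e-01  1.000e-04] F [-1.77 -0.62  8.6 ] w 0.255
rel x_s -0.3 y_s 223.2 origin z 197.2 mm
meanF [-2.75 -0.51  8.04] first half z 8.39
dxyz cm [-0.03  0.51  0.02] rvec [0.    0.001 0.001] n rows 0.10225975995996672 0.010889720037601984
```

{"name": "play_rows", "arguments": {"commands": [{"dx": 0, "dy": 0.1, "dz": 0.09, "rx": 0.001, "ry": 0.001, "rz": 0.001, "claw": 1}, {"dx": 0, "dy": 0.25, "dz": 0.09, "rx": 0.001, "ry": 0.001, "rz": 0.001, "claw": 1}, {"dx": 0, "dy": 0.38, "dz": 0.09, "rx": 0.001, "ry": 0.001, "rz": 0.001, "claw": 1}, {"dx": 0, "dy": 0.42, "dz": 0.09, "rx": 0.001, "ry": 0.001, "rz": 0.001, "claw": 1}]}}

```text
time: 20.25
tool_pos: [0.5526, 0.105, 0.1795]
tool_rot: [0.001, -0.052, 0.999, -0.0]
contact_force: [-2.4, -1.3, 7.9]
gripper_width: 0.256
```

```bash
python3 - <<'E'
from h import *
s,im=avg(4,'wrist');go(228.3,197);cv2.imwrite('pics/w16.png',cv2.resize(im[130:260,290:430],None,fx=5.5,fy=5.5,interpolation=cv2.INTER_CUBIC))
im=grab_frame('side');cv2.imwrite('pics/s16.png',cv2.resize(im[190:300,240:350],None,fx=5,fy=5,interpolation=cv2.INTER_CUBIC))
E
```

```text
t 20.45 p [0.5526 0.1051 0.1795] q [ 6.000e-04 -5.200e-02  9.986e-01 -2.000e-04] F [-2.21 -0.1   7.64] w 0.254
rel x_s -0.3 y_s 228.5 origin z 197.2 mm
meanF [-2.11 -0.19  7.85] first half z 7.94
dxyz cm [-0.03 -0.02  0.02] rvec [-0.001  0.001  0.001] n rows 0.00840225424489732 0.010495238687312407
```

View pics/w16.png

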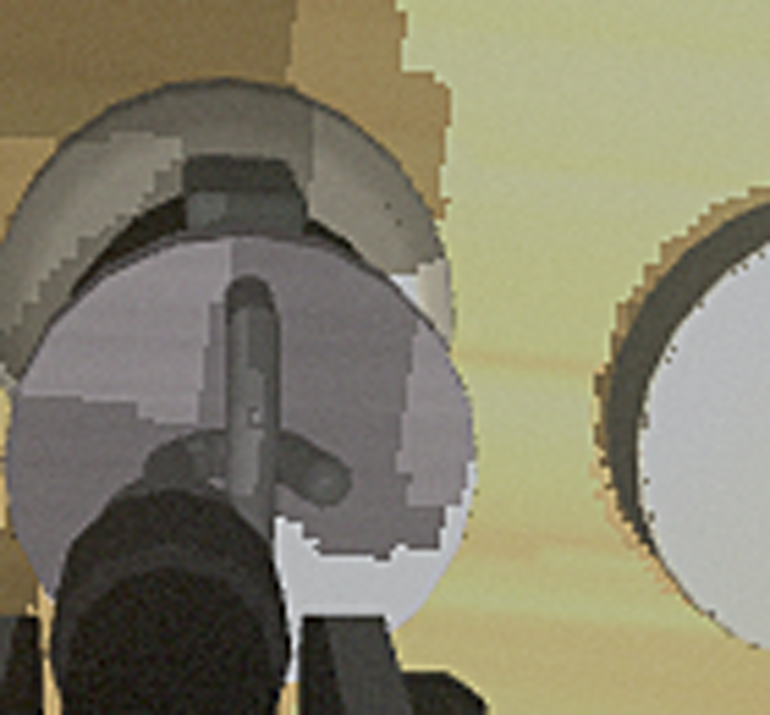

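View pics/s16.png

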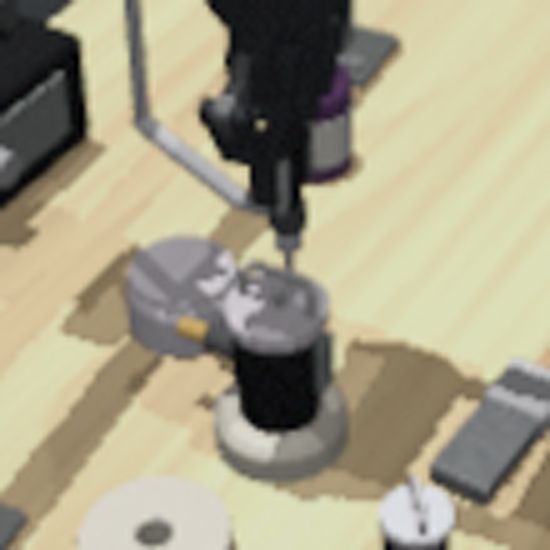

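The bar (crop column 252) is centred in the throat between the shank (165) and the tip (328). I'll raise slowly.

{"name": "play_rows", "arguments": {"commands": [{"dx": 0, "dy": -0.1, "dz": -0.05, "rx": 0, "ry": 0.001, "rz": 0.001, "claw": 1}, {"dx": 0, "dy": -0.1, "dz": -0.25, "rx": 0, "ry": 0.001, "rz": 0.001, "claw": 1}, {"dx": 0, "dy": -0.1, "dz": -0.5, "rx": 0, "ry": 0.001, "rz": 0.001, "claw": 1}, {"dx": 0, "dy": -0.1, "dz": -0.75, "rx": 0, "ry": 0.001, "rz": 0.001, "claw": 1}, {"dx": 0, "dy": -0.1, "dz": -0.9, "rx": 0, "ry": 0.001, "rz": 0.001, "claw": 1}]}}

```text
time: 21.0
tool_pos: [0.5526, 0.1051, 0.1895]
tool_rot: [0.0, -0.052, 0.999, -0.0]
contact_force: [-1.4, -0.6, 7.0]
gripper_width: 0.254
```

```bash
python3 - <<'E'
from h import *
s,im=avg(3,'wrist');go(228.3,212);cv2.imwrite('pics/w17.png',cv2.resize(im[130:260,290:430],None,fx=5.5,fy=5.5,interpolation=cv2.INTER_CUBIC))
E
```

```text
t 21.15 p [0.5526 0.1051 0.1895] q [ 5.000e-04 -5.190e-02  9.987e-01 -2.000e-04] F [-1.64 -0.59  8.94] w 0.255
rel x_s -0.3 y_s 228.5 origin z 207.2 mm
meanF [-2.14 -0.77  8.52] first half z 8.71
dxyz cm [-0.03 -0.02 -0.48] rvec [-0.     0.001  0.001] n rows 0.09529754875068694 0.009382717228136649
```

View pics/w17.png

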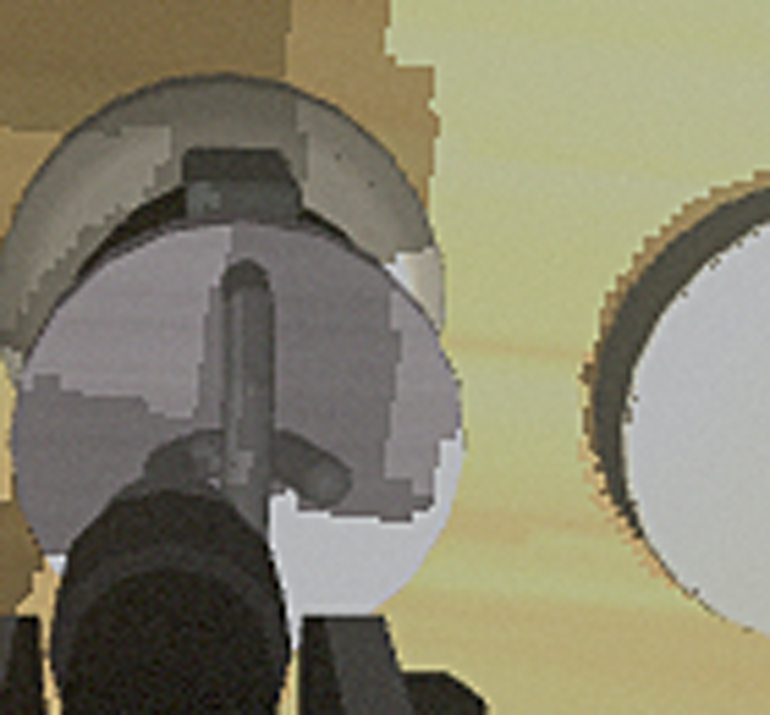

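Free so far. Next, 1 mm rows across the expected take-up at z ≈ 210.6.

{"name": "play_rows", "arguments": {"commands": [{"dx": 0, "dy": -0.1, "dz": 0, "rx": 0, "ry": 0.001, "rz": 0, "claw": 1}, {"dx": 0, "dy": -0.1, "dz": -0.1, "rx": 0, "ry": 0.001, "rz": 0, "claw": 1}, {"dx": 0, "dy": -0.1, "dz": -0.2, "rx": 0, "ry": 0.001, "rz": 0, "claw": 1}, {"dx": 0, "dy": -0.1, "dz": -0.3, "rx": 0, "ry": 0.001, "rz": 0, "claw": 1}, {"dx": 0, "dy": -0.1, "dz": -0.4, "rx": 0, "ry": 0.001, "rz": 0, "claw": 1}]}}

```text
time: 21.65
tool_pos: [0.5526, 0.1051, 0.1935]
tool_rot: [0.0, -0.052, 0.999, 0.0]
contact_force: [0.8, 0.2, 4.5]
gripper_width: 0.258
```

```bash
python3 - <<'E'
from h import *
s,im=avg(4,'wrist');go(228.3,214);cv2.imwrite('pics/w18.png',cv2.resize(im[130:260,290:430],None,fx=5.5,fy=5.5,interpolation=cv2.INTER_CUBIC))
E
```

```text
t 21.85 p [0.5526 0.1047 0.1936] q [ 0.000e+00 -5.230e-02  9.986e-01  1.000e-04] F [-0.95  0.5   4.96] w 0.26
rel x_s -0.4 y_s 228.1 origin z 211.3 mm
meanF [-0.34  0.73  4.68] first half z 4.63
dxyz cm [-0.04  0.02 -0.27] rvec [0.    0.    0.002] n rows 0.05558221863181913 0.010879967101636146
```

The load is taking up, with force down from 8 to 4.7 N. I'll continue slowly.

{"name": "play_rows", "arguments": {"commands": [{"dx": 0, "dy": -0.03, "dz": -0.05, "rx": 0, "ry": 0, "rz": 0.001, "claw": 1}, {"dx": 0, "dy": -0.03, "dz": -0.15, "rx": 0, "ry": 0, "rz": 0.002, "claw": 1}, {"dx": 0, "dy": -0.03, "dz": -0.25, "rx": 0, "ry": 0, "rz": 0.002, "claw": 1}, {"dx": 0, "dy": -0.03, "dz": -0.4, "rx": 0, "ry": 0, "rz": 0.002, "claw": 1}, {"dx": 0, "dy": -0.03, "dz": -0.55, "rx": 0, "ry": 0, "rz": 0.002, "claw": 1}]}}

```text
time: 22.35
tool_pos: [0.5526, 0.1044, 0.1991]
tool_rot: [-0.0, -0.051, 0.999, 0.0]
contact_force: [0.9, 1.0, 3.4]
gripper_width: 0.254
```

```bash
python3 - <<'E'
from h import *
s,im=avg(5,'wrist');go(228.3,240);cv2.imwrite('pics/w19.png',im)
im=grab_frame('side');cv2.imwrite('pics/s19.png',cv2.resize(im[190:300,240:350],None,fx=5,fy=5,interpolation=cv2.INTER_CUBIC))
E
```

```text
t 22.6 p [0.5526 0.1043 0.1992] q [ 1.000e-04 -5.120e-02  9.987e-01  1.000e-04] F [-0.6   0.31  3.88] w 0.254
rel x_s -0.4 y_s 227.8 origin z 216.9 mm
meanF [-0.43  0.81  3.65] first half z 3.61
dxyz cm [-0.04  0.05 -2.31] rvec [ 0.  0. -0.] n rows 0.4622398777374159 0.0036353719243459883
```

View pics/w19.png

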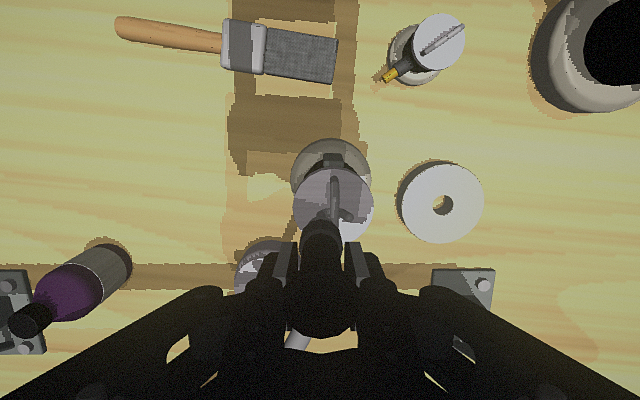

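View pics/s19.png

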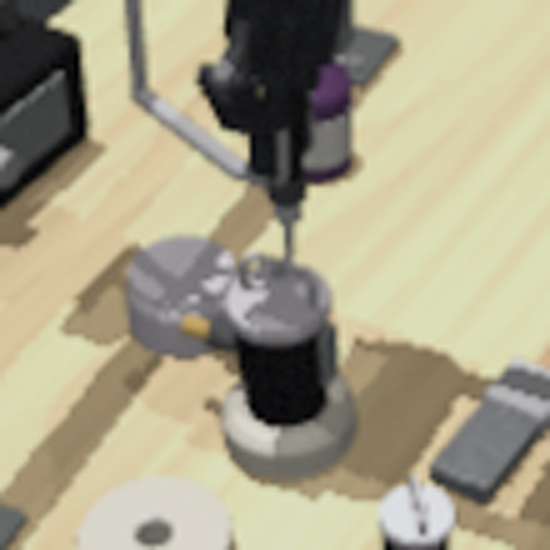

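{"name": "play_rows", "arguments": {"commands": [{"dx": 0, "dy": -0.03, "dz": -0.1, "rx": 0, "ry": 0, "rz": 0, "claw": 1}, {"dx": 0, "dy": -0.03, "dz": -0.3, "rx": 0, "ry": 0, "rz": 0, "claw": 1}, {"dx": 0, "dy": -0.03, "dz": -0.55, "rx": 0, "ry": 0, "rz": 0, "claw": 1}, {"dx": 0, "dy": -0.03, "dz": -0.8, "rx": 0, "ry": 0, "rz": 0, "claw": 1}, {"dx": 0, "dy": -0.03, "dz": -1.05, "rx": 0, "ry": 0, "rz": 0, "claw": 1}]}}

```text
time: 23.15
tool_pos: [0.5527, 0.104, 0.2098]
tool_rot: [0.0, -0.051, 0.999, 0.0]
contact_force: [1.2, 0.5, 2.8]
gripper_width: 0.248
```

{"name": "play_rows", "arguments": {"commands": [{"dx": 0, "dy": -0.03, "dz": -0.25, "rx": 0, "ry": 0, "rz": 0, "claw": 1}, {"dx": 0, "dy": -0.03, "dz": -0.5, "rx": 0, "ry": 0, "rz": 0, "claw": 1}, {"dx": 0, "dy": -0.03, "dz": -0.75, "rx": 0, "ry": 0, "rz": 0, "claw": 1}, {"dx": 0, "dy": -0.03, "dz": -1.0, "rx": 0, "ry": 0, "rz": 0, "claw": 1}, {"dx": 0, "dy": -0.03, "dz": -1.25, "rx": 0, "ry": 0, "rz": 0, "claw": 1}]}}

```text
time: 23.65
tool_pos: [0.5527, 0.1037, 0.2224]
tool_rot: [0.0, -0.051, 0.999, 0.0]
contact_force: [1.3, 0.4, 1.3]
gripper_width: 0.257
```

{"name": "play_rows", "arguments": {"commands": [{"dx": 0, "dy": -0.03, "dz": -0.25, "rx": 0, "ry": 0, "rz": 0, "claw": 1}, {"dx": 0, "dy": -0.03, "dz": -0.5, "rx": 0, "ry": 0, "rz": 0, "claw": 1}, {"dx": 0, "dy": -0.03, "dz": -0.75, "rx": 0, "ry": 0, "rz": 0, "claw": 1}, {"dx": 0, "dy": -0.03, "dz": -1.0, "rx": 0, "ry": 0, "rz": 0, "claw": 1}, {"dx": 0, "dy": -0.03, "dz": -1.15, "rx": 0, "ry": 0, "rz": 0, "claw": 1}]}}

```text
time: 24.15
tool_pos: [0.5527, 0.1034, 0.2342]
tool_rot: [0.0, -0.051, 0.999, 0.0]
contact_force: [1.4, 0.5, 1.8]
gripper_width: 0.255
```

```bash
python3 - <<'E'
from h import *
s,im=avg(5,'wrist');go(227.8,270);cv2.imwrite('pics/w20.png',im)
im=grab_frame('side');cv2.imwrite('pics/s20.png',cv2.resize(im[150:300,220:370],None,fx=4,fy=4,interpolation=cv2.INTER_CUBIC))
E
```

```text
t 24.4 p [0.5527 0.1034 0.234 ] q [ 1.000e-04 -5.120e-02  9.987e-01  0.000e+00] F [1.35 0.18 2.52] w 0.253
rel x_s -0.4 y_s 226.8 origin z 251.7 mm
meanF [1.34 0.03 2.66] first half z 2.83
dxyz cm [-0.04  0.1  -1.83] rvec [ 0.     0.    -0.001] n rows 0.3672103288942357 0.0034958069306530626
```

View pics/s20.png

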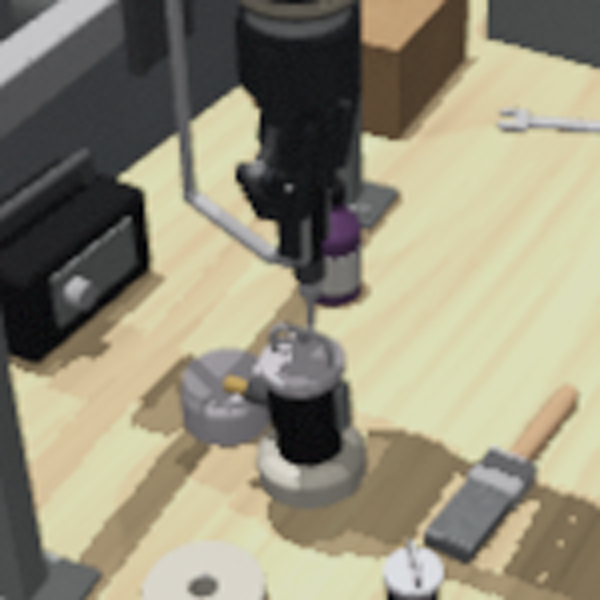

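{"name": "play_rows", "arguments": {"commands": [{"dx": 0, "dy": 0, "dz": -0.1, "rx": 0, "ry": 0, "rz": 0, "claw": 1}, {"dx": 0, "dy": 0, "dz": -0.3, "rx": 0, "ry": 0, "rz": 0, "claw": 1}, {"dx": 0, "dy": 0, "dz": -0.55, "rx": 0, "ry": 0, "rz": 0, "claw": 1}, {"dx": 0, "dy": 0, "dz": -0.8, "rx": 0, "ry": 0, "rz": 0, "claw": 1}, {"dx": 0, "dy": 0, "dz": -1.05, "rx": 0, "ry": 0, "rz": 0, "claw": 1}]}}

```text
time: 24.95
tool_pos: [0.5527, 0.1034, 0.2446]
tool_rot: [0.0, -0.051, 0.999, 0.0]
contact_force: [1.8, 0.1, 0.4]
gripper_width: 0.255
```

{"name": "play_rows", "arguments": {"commands": [{"dx": 0, "dy": 0, "dz": -0.25, "rx": 0, "ry": 0, "rz": 0, "claw": 1}, {"dx": 0, "dy": 0, "dz": -0.5, "rx": 0, "ry": 0, "rz": 0, "claw": 1}, {"dx": 0, "dy": 0, "dz": -0.75, "rx": 0, "ry": 0, "rz": 0, "claw": 1}, {"dx": 0, "dy": 0, "dz": -0.9, "rx": 0, "ry": 0, "rz": 0, "claw": 1}, {"dx": 0, "dy": 0, "dz": -1.0, "rx": 0, "ry": 0, "rz": 0, "claw": 1}]}}

```text
time: 25.45
tool_pos: [0.5527, 0.1034, 0.2547]
tool_rot: [0.0, -0.051, 0.999, 0.0]
contact_force: [2.3, 1.5, 0.2]
gripper_width: 0.257
```

```bash
python3 - <<'E'
from h import *
s,im=avg(8,'wrist')
E
```

```text
t 25.85 p [0.5527 0.1034 0.2546] q [ 0.     -0.0512  0.9987  0.    ] F [2.55 1.18 1.44] w 0.256
rel x_s -0.4 y_s 226.8 origin z 272.3 mm
meanF [1.8  0.28 1.51] first half z 1.41
```

{"name": "play_rows", "arguments": {"commands": [{"dx": 0.03, "dy": 0, "dz": -0.15, "rx": 0, "ry": 0, "rz": 0, "claw": 1}, {"dx": 0.03, "dy": 0, "dz": -0.4, "rx": 0, "ry": 0, "rz": 0, "claw": 1}, {"dx": 0.03, "dy": 0, "dz": -0.7, "rx": 0, "ry": 0, "rz": 0, "claw": 1}, {"dx": 0.03, "dy": 0, "dz": -1.0, "rx": 0, "ry": 0, "rz": 0, "claw": 1}, {"dx": 0.03, "dy": 0, "dz": -1.2, "rx": 0, "ry": 0, "rz": 0, "claw": 1}]}}

```text
time: 26.35
tool_pos: [0.5527, 0.1034, 0.2672]
tool_rot: [0.001, -0.051, 0.999, 0.0]
contact_force: [4.7, 1.4, -0.2]
gripper_width: 0.257
```

{"name": "play_rows", "arguments": {"commands": [{"dx": 0, "dy": 0, "dz": -0.15, "rx": 0, "ry": 0, "rz": 0, "claw": 1}, {"dx": 0, "dy": 0, "dz": -0.3, "rx": 0, "ry": 0, "rz": 0, "claw": 1}, {"dx": 0, "dy": 0, "dz": -0.45, "rx": 0, "ry": 0, "rz": 0, "claw": 1}, {"dx": 0, "dy": 0, "dz": -0.55, "rx": 0, "ry": 0, "rz": 0, "claw": 1}, {"dx": 0, "dy": 0, "dz": -0.6, "rx": 0, "ry": 0, "rz": 0, "claw": 1}]}}

```text
time: 26.85
tool_pos: [0.5527, 0.1034, 0.2732]
tool_rot: [0.0, -0.051, 0.999, 0.0]
contact_force: [4.0, 1.2, -0.5]
gripper_width: 0.257
```

```bash
python3 - <<'E'
from h import *
s,im=avg(12,'wrist')
E
```

```text
t 27.45 p [0.5527 0.1034 0.2732] q [ 6.000e-04 -5.120e-02  9.987e-01  0.000e+00] F [4.63 1.03 0.75] w 0.255
rel x_s -0.4 y_s 226.8 origin z 290.9 mm
meanF [ 4.64  1.02 -0.06] first half z -0.42
```

{"name": "play_rows", "arguments": {"commands": [{"dx": -0.03, "dy": 0.01, "dz": 0, "rx": 0, "ry": 0, "rz": 0, "claw": 1}, {"dx": -0.05, "dy": 0.01, "dz": 0, "rx": 0, "ry": 0.001, "rz": 0, "claw": 1}]}}

```text
time: 27.65
tool_pos: [0.5526, 0.1034, 0.2729]
tool_rot: [-0.001, -0.051, 0.999, -0.0]
contact_force: [0.9, -1.0, -0.2]
gripper_width: 0.255
```

```bash
python3 - <<'E'
from h import *
s,im=avg(12,'wrist');cv2.imwrite('pics/w21.png',im)
im=grab_frame('side');cv2.imwrite('pics/s21.png',cv2.resize(im[130:300,220:370],None,fx=3.5,fy=3.5,interpolation=cv2.INTER_CUBIC))
print(monitor.state()['ft_torque'])
E
```

```text
t 28.25 p [0.5527 0.1035 0.2728] q [-7.000e-04 -5.120e-02  9.987e-01 -1.000e-04] F [-1.47 -1.13 -0.28] w 0.253
rel x_s -0.4 y_s 226.9 origin z 290.5 mm
meanF [-0.26 -0.57 -0.01] first half z 0.34
[-0.0290263   0.28430484  0.19987499]
```

View pics/s21.png

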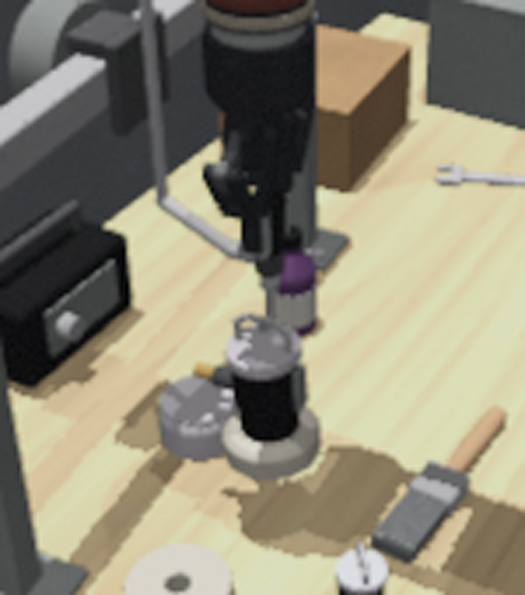

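View pics/w21.png

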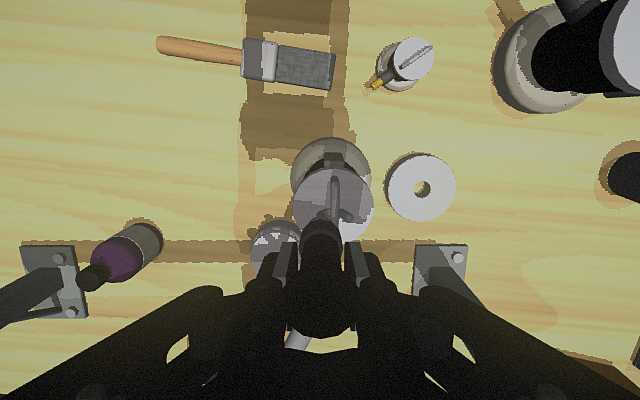

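All forces are about 0 and the pad is clear of the bench by about 80 mm. I'll release slowly.

{"name": "play_rows", "arguments": {"commands": [{"dx": 0, "dy": 0, "dz": 0, "rx": 0, "ry": 0, "rz": 0, "claw": 0.76}, {"dx": 0, "dy": 0, "dz": 0, "rx": 0, "ry": 0, "rz": 0, "claw": 0.74}, {"dx": 0, "dy": 0, "dz": 0, "rx": 0, "ry": 0, "rz": 0, "claw": 0.73}, {"dx": 0, "dy": 0, "dz": 0, "rx": 0, "ry": 0, "rz": 0, "claw": 0.72}, {"dx": 0, "dy": 0, "dz": 0, "rx": 0, "ry": 0, "rz": 0, "claw": 0.71}]}}

```text
time: 28.8
tool_pos: [0.5528, 0.1035, 0.2727]
tool_rot: [-0.001, -0.051, 0.999, -0.0]
contact_force: [-0.9, -0.4, -1.0]
gripper_width: 0.293
```

```bash
python3 - <<'E'
from h import *
s,im=avg(5,'wrist');cv2.imwrite('pics/w22.png',im)
im=grab_frame('side');cv2.imwrite('pics/s22.png',cv2.resize(im[130:300,220:370],None,fx=3.5,fy=3.5,interpolation=cv2.INTER_CUBIC))
E
```

```text
t 29.05 p [0.5529 0.1035 0.2729] q [-4.000e-04 -5.120e-02  9.987e-01 -1.000e-04] F [ 0.16 -1.09  0.27] w 0.291
rel x_s -0.1 y_s 226.9 origin z 290.6 mm
meanF [-0.42 -0.64 -0.34] first half z -1.0
```

View pics/s22.png

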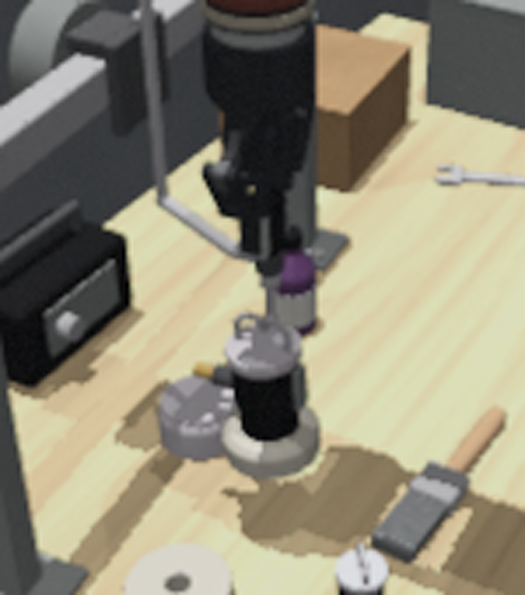

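View pics/w22.png

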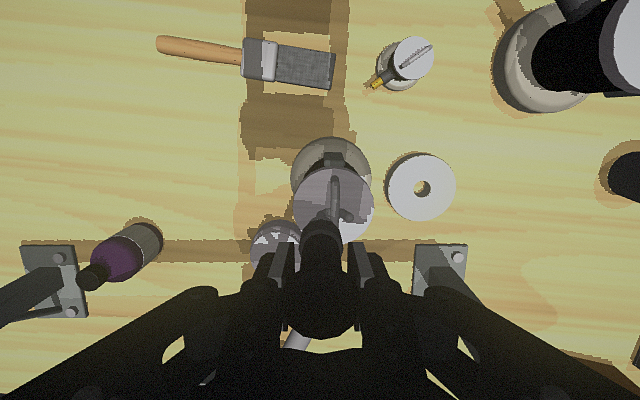

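Nothing moved. I'll keep opening.

{"name": "play_rows", "arguments": {"commands": [{"dx": 0, "dy": 0, "dz": 0, "rx": 0, "ry": 0, "rz": 0, "claw": 0.69}, {"dx": 0, "dy": 0, "dz": 0, "rx": 0, "ry": 0, "rz": 0, "claw": 0.66}, {"dx": 0, "dy": 0, "dz": 0, "rx": 0, "ry": 0, "rz": 0, "claw": 0.62}, {"dx": 0, "dy": 0, "dz": 0, "rx": 0, "ry": 0, "rz": 0, "claw": 0.56}, {"dx": 0, "dy": 0, "dz": 0, "rx": 0, "ry": 0, "rz": 0, "claw": 0.5}]}}

```text
time: 29.6
tool_pos: [0.553, 0.1035, 0.2731]
tool_rot: [-0.0, -0.051, 0.999, -0.0]
contact_force: [-0.2, -0.1, 0.8]
gripper_width: 0.498
```

{"name": "play_rows", "arguments": {"commands": [{"dx": 0, "dy": 0, "dz": 0, "rx": 0, "ry": 0, "rz": 0, "claw": 0.4}, {"dx": 0, "dy": 0, "dz": 0, "rx": 0, "ry": 0, "rz": 0, "claw": 0.3}, {"dx": 0, "dy": 0, "dz": 0, "rx": 0, "ry": 0, "rz": 0, "claw": 0.2}, {"dx": 0, "dy": 0, "dz": 0, "rx": 0, "ry": 0, "rz": 0, "claw": 0.1}, {"dx": 0, "dy": 0, "dz": 0, "rx": 0, "ry": 0, "rz": 0, "claw": 0.05}]}}

```text
time: 30.1
tool_pos: [0.553, 0.1035, 0.2731]
tool_rot: [-0.0, -0.051, 0.999, -0.0]
contact_force: [-0.1, -0.2, 0.5]
gripper_width: 0.95
```

```bash
python3 - <<'E'
from h import *
s,im=avg(4,'wrist');cv2.imwrite('pics/w23.png',im)
E
```

```text
t 30.3 p [0.553  0.1035 0.273 ] q [-3.000e-04 -5.120e-02  9.987e-01 -0.000e+00] F [ 0.52  0.73 -0.53] w 0.949
rel x_s -0.1 y_s 226.9 origin z 290.7 mm
meanF [ 0.16  0.75 -0.03] first half z 0.68
```

View pics/w23.png

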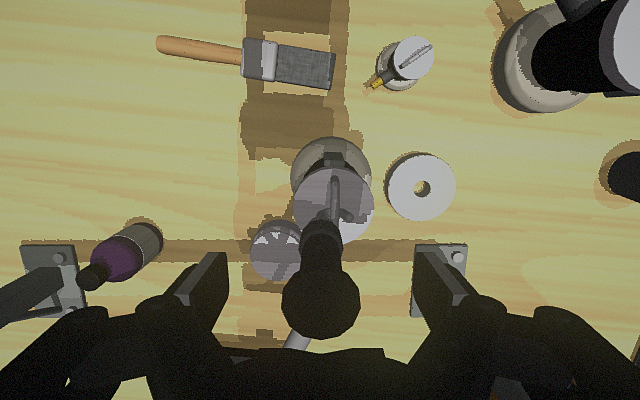

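Released, and nothing moved. The flange is at (320,297), centred between the open pads. I'll retreat straight up.

{"name": "play_rows", "arguments": {"commands": [{"dx": 0, "dy": 0, "dz": -0.8, "rx": 0, "ry": 0, "rz": 0, "claw": 0}, {"dx": 0, "dy": 0, "dz": -2.2, "rx": 0, "ry": 0, "rz": 0, "claw": 0}, {"dx": 0, "dy": 0, "dz": -4, "rx": 0, "ry": 0, "rz": 0, "claw": 0}, {"dx": 0, "dy": 0, "dz": -6, "rx": 0, "ry": 0, "rz": 0, "claw": 0}, {"dx": 0, "dy": 0, "dz": -8, "rx": 0, "ry": 0, "rz": 0, "claw": 0}]}}

```text
time: 30.8
tool_pos: [0.5533, 0.1035, 0.356]
tool_rot: [0.001, -0.051, 0.999, -0.0]
contact_force: [0.0, -0.6, -0.1]
gripper_width: 1.005
```

{"name": "play_rows", "arguments": {"commands": [{"dx": 0.5, "dy": 0, "dz": -2, "rx": 0, "ry": 0, "rz": 0, "claw": 0}, {"dx": 2, "dy": 0, "dz": -3.5, "rx": 0, "ry": 0, "rz": 0, "claw": 0}, {"dx": 4, "dy": 0, "dz": -4.5, "rx": 0, "ry": 0, "rz": 0, "claw": 0}, {"dx": 6, "dy": 0, "dz": -5, "rx": 0, "ry": 0, "rz": 0, "claw": 0}, {"dx": 7, "dy": 0, "dz": -5, "rx": 0, "ry": 0, "rz": 0, "claw": 0}]}}

```text
time: 31.3
tool_pos: [0.4831, 0.0964, 0.4097]
tool_rot: [0.004, -0.051, 0.999, -0.0]
contact_force: [-0.4, -0.2, 1.4]
gripper_width: 0.999
```

```bash
python3 - <<'E'
from h import *
s,im=avg(6,'wrist');cv2.imwrite('pics/w24.png',im);cv2.imwrite('pics/s24.png',grab_frame('side'));cv2.imwrite('pics/t24.png',grab_frame('top'))
E
```

```text
t 31.6 p [0.484  0.0964 0.4053] q [ 4.000e-04 -5.120e-02  9.987e-01 -0.000e+00] F [-0.88  0.34 -0.53] w 1.002
rel x_s -69.5 y_s 226.9 origin z 423.0 mm
meanF [-0.07  0.18 -0.03] first half z 0.3
```

View pics/s24.png

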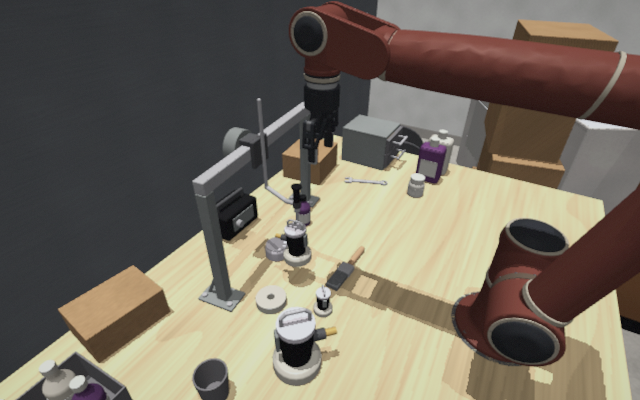

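View pics/w24.png

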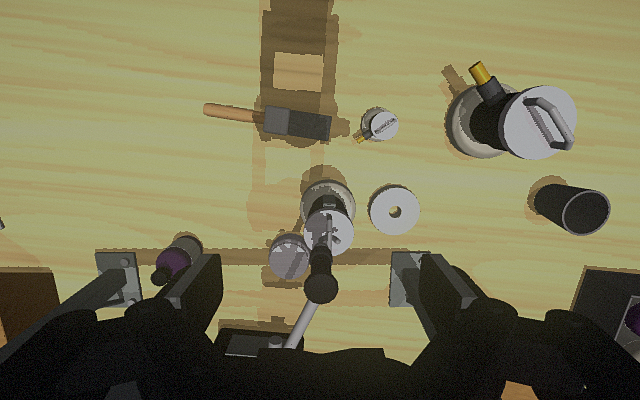

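The side view shows the polisher hanging under the hook, with its cap at (295,228), up from (295,252). I'll check that it stays steady and that the bystanders have not moved.

```bash
python3 - <<'E'
from h import *
a=cv2.imread('pics/s24.png')
for i in range(6): b=grab_frame('side')
t=grab_frame('top')
r=np.s_[140:290,230:350]
d=cv2.absdiff(a,b).max(2);print('side change after wait, px>40 in region:',(d[r]>40).sum(),'total',(d>40).sum())
cv2.imwrite('pics/s25.png',cv2.resize(b[170:300,230:370],None,fx=5,fy=4.6,interpolation=cv2.INTER_CUBIC))
t0=cv2.imread('pics/top0.png');cv2.imwrite('pics/t25.png',np.vstack([cv2.resize(x[120:260,180:480],None,fx=2.5,fy=2,interpolation=cv2.INTER_CUBIC) for x in (t0,t)]))
st()
E
```

```text
side change after wait, px>40 in region: 0 total 11
t 32.05 p [0.4837 0.0964 0.4058] q [ 8.000e-04 -5.120e-02  9.987e-01 -0.000e+00] F [ 1.26 -0.39  0.35] w 0.997
```

View pics/s25.png

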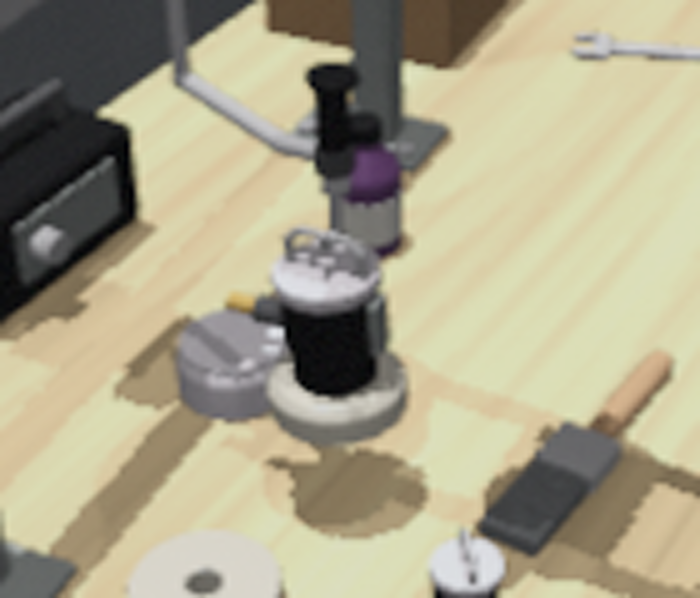

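View pics/t25.png

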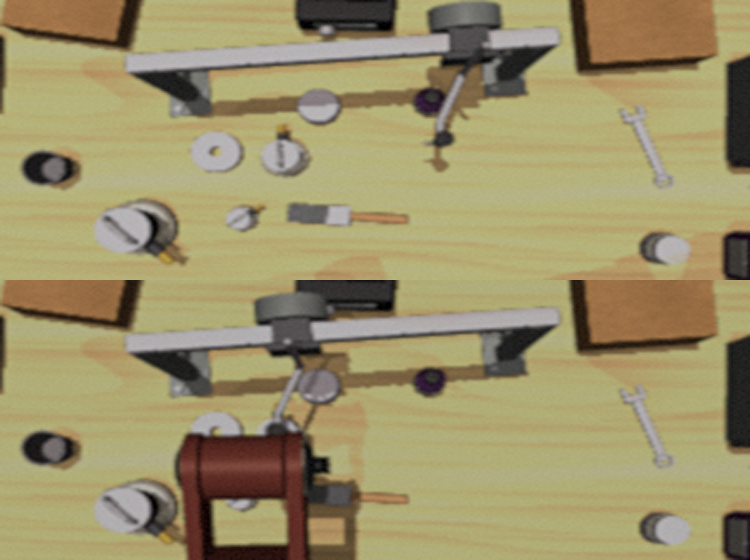

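The polisher hangs free and steady above its shadow, and the bystanders look unmoved. I'll hand in the job.

```bash
python3 -c "
from plant import ticket;print(ticket.job_done())"
```

```text
the job is handed in; nothing more can be done
None
```

The polisher is now hanging from the balancer, about 75–80 mm clear of the bench. I handed the job in at about 32 s; no verdict was reported.

- **Hooking on:** I gripped the post, pulled the carriage down and moved it along the rail. I found the real hook height by touching the cap, with the wrist reading about 2–3 N above the spring pull. The hook sits about 4.7 mm lower than nominal. I then lifted it 1.6 mm, slid the tip under the bail bar without lateral force, and took up the load gently.
- **Letting up and release:** I let the polisher up slowly until the wrist force read about zero, with the carriage origin about 291 mm up. I opened the gripper in small steps. Nothing moved, and I then withdrew the arm.

**Last checks:**
- The side view showed the polisher hanging in the hook, with no pixel change in that area over about 0.3 s.
- The gripper was clear of everything.
- The tin, bottle, brush, wrench, cup and jar matched their starting pictures. The spare pad looked unmoved too, but the arm partly hid it in the last top view.

**What disagreed:** The camera estimate put the hook 9–12 mm below nominal, against 4.7 mm by touch. I used the touch value, and the entry went in without contact.

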